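# Transfer the filling nozzles to the changeover rack in reverse order

### The arm

A 6-joint arm with a two-finger parallel gripper is mounted at the origin on a cart in front of the work surface, level with it; the furniture and walls round the work are solid. World frame = base frame: x ahead of the robot, y to its left, z up, the work surface at z = 0. Lengths are in m, angles in rad, forces in N, time in s.
With the tool pointing down it reaches from about 0.225 to 0.875 m from the base axis. Payload 3.4 kg.
Tool frame: the origin (TCP) lies between the finger pads; the fingertips stand 11 mm ahead of it and the grasp point (between the pads) lies 8 mm behind it (tips_ahead is the distance from the TCP to the fingertips, in m); z points along the fingers, x is the direction in which the jaws open and shut, and the axes are right-handed (so a half turn about z gives the same grasp; the last joint's range is limited). The gripper opens to 85 mm and grips with 20 to 120 N. Pads are 22 mm wide; open, the fingers measure 114 mm over their backs; the gripper's body (76 mm by 85 mm) begins 54 mm behind the grasp point. The pads swing forward as they close: fully open they stand 13 mm farther back than shut.
Start: joints at [-1.429, 0.276, 1.505, -0, 1.361, -0.121], TCP at [0.149, -0.555, 0.242] pointing down, gripper open.
Joint ranges: [-2.89, 2.89], [-0.75, 2.08], [0.22, 2.7], [-1.18, 4.32], [0.11, 2.71], [-2.7, 2.7]. Speed limits (rad/s): [2.57, 2.57, 3.14, 3.14, 3.14, 3.14].

### API

Orientations are given as a unit quaternion [w, x, y, z].
In Python, from rig import get_state, get_image, sign_off, masks_of, tips_ahead gives the robot as it stands.
- The arm moves only by the tool play_rows, never from a script. Its argument "series" is a list of rows, each an object of numbers: "fingers": the closure, from -1 (fully open) to 1 (shut); "dx", "dy", "dz": the shift along the world's x, y, z in mm; "turn": the turn about the world's z in rad. A call has 1 to 20 rows; each row shifts and turns the pose as measured when the row begins; what a row does not reach is not made up. A row lasts 1/12 s, in which the tool goes at most 41.7 mm and 7.16 degrees, less where a joint would pass 70% of its speed; a pose out of reach is approached as far as the arm can. A call with a gripper value outside its range is refused whole. The fingers move at their own pace and stop on an object; "squeeze" is the grip in N (left out, the last holds). Time passes only in rows, so rows that do not move let the fingers close. It gives the time, the measured TCP pose, the force and the opening at its end, in the units of the state.
- get_state(): the state, without advancing time (a new reading comes with each control period).
- get_image(name): name is "scene" or "top"; returns a dict with "pixels" (400x640x3 uint8, red, green, blue), "vfov" (degrees; the focal length in pixels is half the picture's height over the tangent of half this angle, whatever the lens; pixels are square), "cx", "cy" (the principal point, pixels), "rvec" (rotation vector, rad) and "tvec" (3), from world to camera coordinates, as OpenCV has them. Camera axes: x right, y down, z forward; pixel columns grow to the right and rows downward; lengths in m; the calibration is good to about 2 mm. A picture is of the moment at which its call begins. There is no depth.
- sign_off(): hands the job in, once; it reports no verdict.
Trained networks look in a picture, given as the dict that the camera call returned (one of the last four; its "shot" number tells which), for a name from the list of things; names that differ only in an ending like _2 or _b are one class to them, and where a whole thing is asked for, a point or a joint stands for the part that bears it (a point fixed in the world has none). Each returns a list of dicts, best first, with "p" (0 to 1); they miss things now and then, are a little off and sometimes report something else, mostly with a low value. They report only what shows in the picture. A call takes as long as a camera call. They do not tell look-alikes from the thing itself.
- masks_of(picture, label): "region" (400x640 bool, what is visible of it) and "xy" ([column, row] in pixels, amid what is visible of it).
The state is a dict: "clock": time; "qpos": joint angles; "qd": joint speeds; "effort": joint torques, N m; "position": TCP position; "ee_rot": TCP orientation; "contact_force": force on the tool from outside, world axes, zero at the start; "moment": the same for the moment, N m; "width": finger opening in m.
Only numpy, scipy, OpenCV 4.12 (cv2) and the standard library are available. Lean on these libraries where they do the work, as an engineer would, in place of code of your own. Each camera call takes 0.05 s, during which the arm holds its last target. There are 200 camera calls.

### The job

The four filling nozzles stand in a row on the drying tray; move them to the four seats of the wooden changeover rack in the reverse order, so that the one that stood leftmost on the tray ends in the rightmost seat, the second from the left in the second seat from the right, and so on. Never tip a nozzle over; leave each one standing upright on its foot, flat on the floor of its seat, and released.

Things in the scene. Friction and masses are not known exactly. Their poses are not given: they have to be found in the camera images.
- stub_center (a point): Loose bare-metal filling nozzle, 0.15 kg, standing outlet up on its 40 mm wide round foot flange. It is the short wide nozzle: barrel 34 mm across from 7 to 46 mm up, then a cone to a 24 mm wide open mouth; 60 mm tall. The point is on its axis half-way up (30 mm above the underside), where the barrel is plain and can be gripped; z is up along the nozzle.
- slim_center (a point): Loose bare-metal filling nozzle, 0.15 kg, standing outlet up on its 40 mm wide round foot flange. It is the slim nozzle: barrel 20 mm across from 10 to 56 mm up, then a thin 9 mm spout; 78 mm tall. The point is on its axis half-way up (39 mm above the underside), where the barrel is plain and can be gripped; z is up along the nozzle.
- slot_center (a point): Loose bare-metal filling nozzle, 0.15 kg, standing outlet up on its 40 mm wide round foot flange. It is the slot nozzle: barrel 28 mm across from 10 to 50 mm up, then a flat blade 27 x 8 mm with a slit in its top; 70 mm tall. The point is on its axis half-way up (35 mm above the underside), where the barrel is plain and can be gripped; z is up along the nozzle.
- quad_center (a point): Loose bare-metal filling nozzle, 0.15 kg, standing outlet up on its 40 mm wide round foot flange. It is the four-outlet nozzle: barrel 30 mm across from 9 to 50 mm up, then four small 8 mm tubes in a square; 64 mm tall. The point is on its axis half-way up (32 mm above the underside), where the barrel is plain and can be gripped; z is up along the nozzle.
- stand_a: Fixed grey round drying stand, 52 mm across, 12 mm high, on the drying tray: the one on which the short wide nozzle stands at the start. Origin at the centre of its underside; its flat top is 12 mm above that.
- stand_b: Fixed grey round drying stand, 52 mm across, 12 mm high, on the drying tray: the one on which the slim nozzle stands at the start. Origin at the centre of its underside; its flat top is 12 mm above that.
- stand_c: Fixed grey round drying stand, 52 mm across, 12 mm high, on the drying tray: the one on which the slot nozzle stands at the start. Origin at the centre of its underside; its flat top is 12 mm above that.
- stand_d: Fixed grey round drying stand, 52 mm across, 12 mm high, on the drying tray: the one on which the four-outlet nozzle stands at the start. Origin at the centre of its underside; its flat top is 12 mm above that.
- drying_tray: Fixed steel drying tray, 70 mm (x) by 274 mm (y), 12 mm high with its lip, with the four drying stands in one row along its y axis at y = +99, +33, -33 and -99 mm. Which stand is at which place changes from start to start. Origin at the centre of its underside; its own +y points to the left as seen from the robot (turned by at most 0.25 rad).
- rack: Fixed light wooden changeover rack beside the tray (either side), 76 (x) x 274 (y) x 22 mm, with four round seats along its y axis at x = 0, y = +99, +33, -33, -99 mm: recesses 56 mm across, 6 mm deep, floor 16 mm above the origin (centre of its underside). Its +y points left as seen from the robot (turned up to 0.25 rad). A tall filler hopper overhangs behind, from x = 0.62 m: cross over close to the robot.
Mind the look-alikes: they are no part of the job. What is shaped like the part that bears slim_center but pink is not meant.

How it is judged:
At the end, for the whole second after the job is handed in: Every nozzle stands still in the rack in the seat that mirrors its starting place on the tray (leftmost to rightmost and so on): its axis within 12 mm of the seat's centre along each rack axis, its height within 4 mm of standing on the seat floor, and tilted less than 0.1 rad (x of stub_center in the frame of rack between -0.012 and 0.012 m and z of stub_center in the frame of rack between 0.042 and 0.05 m and angle between each of stub_center, slim_center, slot_center, quad_center's own z axis and vertical below 0.1 rad and linear speed of each of stub, slim, slot, quad below 0.02 m/s and ((y of stand_a in the frame of drying_tray between 0.079 and 0.119 m and y of stub_center in the frame of rack between -0.111 and -0.087 m) or (y of stand_a in the frame of drying_tray between 0.013 and 0.053 m and y of stub_center in the frame of rack between -0.045 and -0.021 m) or (y of stand_a in the frame of drying_tray between -0.053 and -0.013 m and y of stub_center in the frame of rack between 0.021 and 0.045 m) or (y of stand_a in the frame of drying_tray between -0.119 and -0.079 m and y of stub_center in the frame of rack between 0.087 and 0.111 m)) and x of slim_center in the frame of rack between -0.012 and 0.012 m and z of slim_center in the frame of rack between 0.051 and 0.059 m and ((y of stand_b in the frame of drying_tray between 0.079 and 0.119 m and y of slim_center in the frame of rack between -0.111 and -0.087 m) or (y of stand_b in the frame of drying_tray between 0.013 and 0.053 m and y of slim_center in the frame of rack between -0.045 and -0.021 m) or (y of stand_b in the frame of drying_tray between -0.053 and -0.013 m and y of slim_center in the frame of rack between 0.021 and 0.045 m) or (y of stand_b in the frame of drying_tray between -0.119 and -0.079 m and y of slim_center in the frame of rack between 0.087 and 0.111 m)) and x of slot_center in the frame of rack between -0.012 and 0.012 m and z of slot_center in the frame of rack between 0.047 and 0.055 m and ((y of stand_c in the frame of drying_tray between 0.079 and 0.119 m and y of slot_center in the frame of rack between -0.111 and -0.087 m) or (y of stand_c in the frame of drying_tray between 0.013 and 0.053 m and y of slot_center in the frame of rack between -0.045 and -0.021 m) or (y of stand_c in the frame of drying_tray between -0.053 and -0.013 m and y of slot_center in the frame of rack between 0.021 and 0.045 m) or (y of stand_c in the frame of drying_tray between -0.119 and -0.079 m and y of slot_center in the frame of rack between 0.087 and 0.111 m)) and x of quad_center in the frame of rack between -0.012 and 0.012 m and z of quad_center in the frame of rack between 0.044 and 0.052 m and ((y of stand_d in the frame of drying_tray between 0.079 and 0.119 m and y of quad_center in the frame of rack between -0.111 and -0.087 m) or (y of stand_d in the frame of drying_tray between 0.013 and 0.053 m and y of quad_center in the frame of rack between -0.045 and -0.021 m) or (y of stand_d in the frame of drying_tray between -0.053 and -0.013 m and y of quad_center in the frame of rack between 0.021 and 0.045 m) or (y of stand_d in the frame of drying_tray between -0.119 and -0.079 m and y of quad_center in the frame of rack between 0.087 and 0.111 m))); the robot touches nothing.
It fails at once if a nozzle is tipped by more than 0.6 rad (angle between any of stub_center, slim_center, slot_center, quad_center's own z axis and vertical above 0.6 rad).
It also fails if it takes over 99 s, if anything falls off the work surface, if the arm or the gripper's body presses on something with over 40 N, if the wrist force passes 120 N, or if a joint passes its speed limit or range.

## Working session

There is one attempt and no reset: what is moved stays moved. The work goes in short steps, Python scripts to look and compute and a tool call to move; the robot and the scene stay as the last step left them, time stands still between calls to the robot, and variables do not carry over. Pictures are saved under pics/ and viewed, about 12 in all and at most 16, crops included, and the job is handed in when it is done.

Besides the shell and the picture viewer there is one more tool, called after ">>>" by a JSON object that holds its "op" and its "data", one argument or row to a line. play_rows: Moves the arm, as the interface text tells. Its arguments: {"type":"object","properties":{"series":{"type":"array"},"squeeze":{"type":"number"}},"required":["series"]}

```bash
mkdir -p pics
cat > h.py <<'E'
import numpy as np, cv2
from rig import *
def ray(im,uv):
    R=cv2.Rodrigues(np.array(im["rvec"],float))[0];t=np.array(im["tvec"],float)
    f=200/np.tan(np.radians(im["vfov"])/2)
    d=R.T@np.array([(uv[0]-im["cx"])/f,(uv[1]-im["cy"])/f,1]);return -R.T@t,d
def at_z(im,uv,z):
    c,d=ray(im,uv);return c+d*(z-c[2])/d[2]
def proj(im,p):
    R=cv2.Rodrigues(np.array(im["rvec"],float))[0];q=R@np.array(p)+np.array(im["tvec"],float)
    f=200/np.tan(np.radians(im["vfov"])/2);return f*q[:2]/q[2]+[im["cx"],im["cy"]]
def save(im,name): cv2.imwrite(name,im["pixels"][:,:,::-1])
E
python3 - <<'E'
from h import *
print(get_state())
for n in("scene","top"):
    im=get_image(n);save(im,f"pics/{n}0.png");print(n,im["vfov"],ray(im,(320,200)),im["cx"],im["cy"])
    for l,z in dict(stub_center=.042,slim_center=.051,slot_center=.047,quad_center=.044,stand_a=.012,drying_tray=.006,rack=.022).items():
        for m in masks_of(im,l)[:6]:
            r=m["region"].astype(np.uint8);print(l,round(m["p"],2),np.round(m["xy"]),r.sum(),np.round(at_z(im,m["xy"],z),3),np.round(cv2.boundingRect(r)))
E
```

```text
{'clock': 0.0, 'qpos': array([-1.42902821e+00,  2.76617003e-01,  1.50614103e+00,  1.67040310e-05,
        1.36066140e+00, -1.20989014e-01]), 'qd': array([ 1.94777642e-03, -1.21087425e-03,  1.66421633e-03,  1.55259080e-03,
       -4.54518673e-05,  7.89638846e-04]), 'effort': array([ 1.15931230e-04, -4.16768146e+01, -2.45807004e+01, -2.96286116e-04,
        1.10267865e-02,  3.26502239e-07]), 'position': array([ 0.14928872, -0.5547681 ,  0.24142397]), 'ee_rot': array([-6.44952223e-04,  7.93643371e-01, -6.08382581e-01, -6.46823594e-04]), 'contact_force': array([ 0.33404832, -0.05829214,  0.55435465]), 'moment': array([-0.04975839,  0.02838359,  0.02036294]), 'width': 0.08512655983631764}
scene 56.59146611885533 (array([-0.12908656, -0.49470634,  0.47466702]), array([ 0.7210173 ,  0.52866962, -0.44809549])) 319.76504448243776 195.50062726751918
stub_center 0.76 [397. 248.] 562 [ 0.476 -0.244  0.042] [389 232  20  35]
stub_center 0.72 [341. 229.] 411 [ 0.478 -0.108  0.042] [334 214  17  32]
slim_center 0.76 [411. 228.] 257 [ 0.552 -0.242  0.051] [407 209  13  34]
slim_center 0.68 [400. 248
[... 858 characters left out ...]
2 [402. 180.] 164 [ 0.581 -0.223  0.051] [393 171  15  14]
slim_center 0.59 [432. 186.] 200 [ 0.563 -0.301  0.051] [425 178  18  15]
slot_center 0.56 [390. 225.] 203 [ 0.466 -0.187  0.047] [380 219  18  14]
quad_center 0.66 [364. 228.] 178 [ 0.46  -0.121  0.044] [356 219  16  14]
stand_a 0.55 [390. 221.] 33 [ 0.479 -0.197  0.012] [382 216  13   4]
stand_a 0.47 [407. 228.] 115 [ 0.458 -0.241  0.012] [403 213  18  21]
stand_a 0.4 [361. 235.] 55 [ 0.443 -0.118  0.012] [354 228  18   9]
drying_tray 0.76 [401. 227.] 1568 [ 0.462 -0.226  0.006] [347 208 106  34]
drying_tray 0.43 [428. 224.] 98 [ 0.469 -0.297  0.006] [428 213  19  19]
rack 0.69 [237. 221.] 3210 [0.485 0.201 0.022] [179 199 111  43]
```

```bash
python3 -c "
import cv2,numpy as np
a=cv2.imread('pics/scene0.png');b=cv2.imread('pics/top0.png');print(a.shape)"
```

```text
(400, 640, 3)
```

View pics/scene0.png

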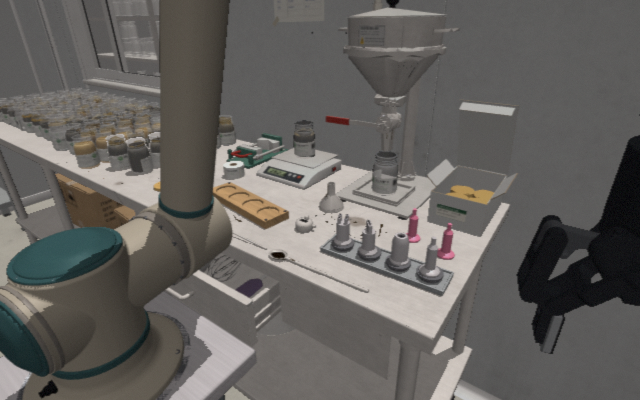

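View pics/top0.png

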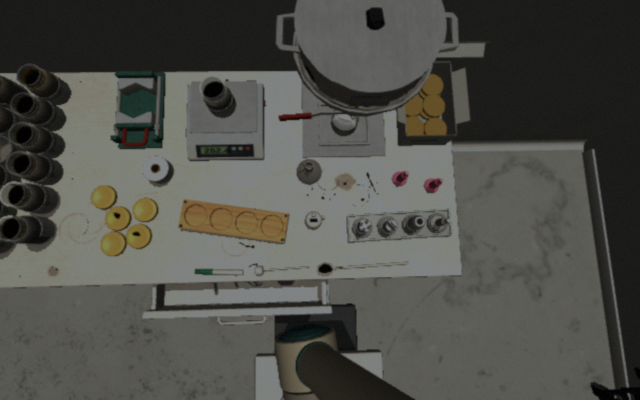

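The scene view shows the four nozzles on the tray (about 340,235 to 430,265), the rack left of it at (250,205), and two pink decoys at (413,230) and (447,245). Left to right they are quad, slot, stub, slim. I'll zoom in for accurate poses.

Run:
```python
import cv2,numpy as np
a=cv2.imread('pics/scene0.png');b=cv2.imread('pics/top0.png')
r=lambda i,x,y,w,h,s:cv2.resize(i[y:y+h,x:x+w],None,fx=s,fy=s,interpolation=cv2.INTER_CUBIC)
g=lambda i:np.clip(i.astype(float)*1.5,0,255).astype(np.uint8)
cv2.imwrite('pics/topz.png',np.vstack([r(g(b),338,200,120,50,6),r(g(b),174,192,120,55,6)][:]))
cv2.imwrite('pics/scz.png',np.vstack([r(a,318,205,140,85,5),cv2.copyMakeBorder(r(a,205,175,100,55,3),0,0,0,400,0)]))
```

```text
(no output)
```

View pics/topz.png

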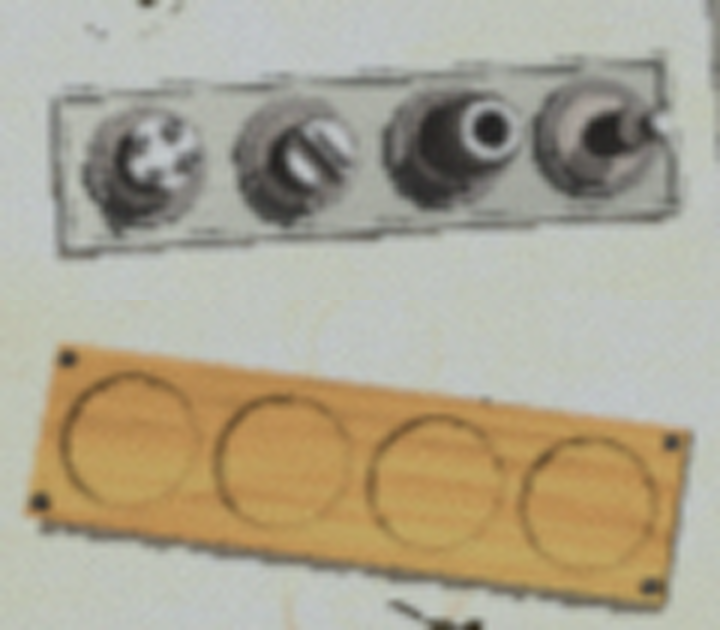

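View pics/scz.png

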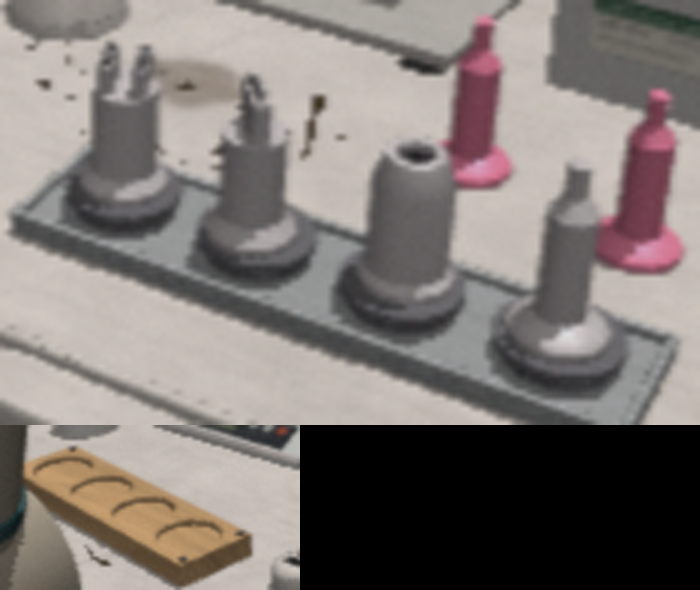

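The top crop shows the tray corners and the four seats clearly, and confirms the order quad, slot, stub, slim. Next I'll fit the rack and tray poses.

```bash
cat > fit.py <<'E'
from h import *
im=get_image("top");sc=get_image("scene")
o=lambda p,x,y,s=6:((p[0]+.5)/s-.5+x,(p[1]+.5)/s-.5+y)
def rigid(W,L):
    W=np.array(W)[:,:2];L=np.array(L);a=W-W.mean(0);b=L-L.mean(0)
    th=np.arctan2((b[:,0]*a[:,1]-b[:,1]*a[:,0]).sum(),(b*a).sum());R=np.array([[np.cos(th),-np.sin(th)],[np.sin(th),np.cos(th)]])
    t=W.mean(0)-R@L.mean(0);return t,th,R,np.round((W-(L@R.T+t))*1e3,1)
tr=[at_z(im,o(p,338,200),.012) for p in[(55,98),(662,62),(675,212),(65,252)]]
t,th,R,e=rigid(tr,[(.035,.137),(.035,-.137),(-.035,-.137),(-.035,.137)]);print("tray",t,th);print(e.tolist())
for n,y,z in zip(("quad","slot","stub","slim"),(99,33,-33,-99),(.076,.082,.072,.09)):
    p=R@[0,y/1e3]+t;q=proj(sc,(*p,z));q2=proj(im,(*p,z))
    print(n,np.round(p*1e3,1),"scene mouth crop5",np.round((q-[318,205])*5),"top crop6",np.round((q2-[338,200])*6))
rk=[at_z(im,o((x,y-300),174,192),.022) for x,y in[(62,345),(692,432),(663,607),(28,515),(130,440),(282,460),(436,482),(588,503)]]
s=[.099,.033,-.033,-.099]
t,th,R,e=rigid(rk,[(.038,.137),(.038,-.137),(-.038,-.137),(-.038,.137)]+[(0,y) for y in s]);print("rack",t,th);print(e.tolist())
for y in s:
    p=R@[0,y]+t;print(np.round(p*1e3,1))
print("rack scene crop3 corners",[np.round((proj(sc,(*(R@c+t),.022))-[205,175])*3+[0,425]).tolist() for c in np.array([(.038,-.137),(-.038,-.137),(.038,.137)])])
E
python3 fit.py
```

```text
tray [ 0.46592405 -0.21787942] 0.0385030953244829
[[-1.6, -2.9], [-1.9, 1.4], [2.0, 3.6], [1.5, -2.2]]
quad [ 462.1 -119. ] scene mouth crop5 [119.  73.] top crop6 [160. 156.]
slot [ 464.7 -184.9] scene mouth crop5 [257. 103.] top crop6 [324. 145.]
stub [ 467.2 -250.9] scene mouth crop5 [406. 170.] top crop6 [478. 137.]
slim [ 469.7 -316.8] scene mouth crop5 [575. 180.] top crop6 [653. 124.]
rack [0.48769894 0.20969369] -0.1620698326641432
[[-1.9, -1.0], [-0.9, -0.2], [-0.3, 0.6], [0.5, -1.5], [0.1, 0.2], [0.9, 0.8], [0.7, 0.4], [0.9, 0.8]]
[503.7 307.4]
[493.  242.3]
[482.4 177.1]
[471.7 112. ]
rack scene crop3 corners [[252.0, 533.0], [181.0, 565.0], [76.0, 445.0]]
```

```bash
cat >> h.py <<'E'
def tri(obs):
    A=[];b=[];
    for im,uv in obs:
        c,d=ray(im,uv);d/=np.linalg.norm(d);P=np.eye(3)-np.outer(d,d);A.append(P);b.append(P@c)
    return np.linalg.lstsq(np.vstack(A),np.hstack(b),rcond=None)[0]
E
python3 - <<'E'
from h import *
im=get_image("top");sc=get_image("scene")
o=lambda p,x,y,s:((p[0]+.5)/s-.5+x,(p[1]+.5)/s-.5+y)
T=dict(quad=(162,151),slot=(322,143),stub=(490,130),slim=(660,121))
S=dict(quad=(126,57),slot=(253,82),stub=(419,150),slim=(580,164))
for n,zt in zip(T,(.076,.082,.072,.09)):
    a=o(T[n],338,200,6);b=o(S[n],318,205,5)
    print(n,np.round(1e3*tri([(im,a),(sc,b)]),1),[np.round(1e3*at_z(i,p,z)[:2],1).tolist() for z in(zt,zt+.004) for i,p in((im,a),(sc,b))])
print(tips_ahead if not callable(tips_ahead) else tips_ahead())
# rack check in scene
E
```

```text
quad [ 465.2 -118.3   83.3] [[465.2, -118.7], [476.9, -111.9], [464.9, -118.1], [470.9, -115.7]]
slot [ 465.9 -180.9   91. ] [[466.6, -183.0], [479.8, -173.5], [466.3, -182.1], [473.6, -176.8]]
stub [ 470.7 -252.8   80.9] [[471.1, -255.0], [484.8, -247.6], [470.8, -253.8], [478.7, -250.1]]
slim [ 471.4 -316.4   97.1] [[471.9, -319.0], [482.8, -313.2], [471.5, -317.5], [476.4, -315.1]]
0.011
```

>>> {"op": "play_rows", "data": {
  "series": [
    {"fingers": -1,"dx": 30,"dy": 40,"turn": 0.1},
    {"dx": 30,"dy": 40,"turn": 0.12},
    {"dx": 30,"dy": 40,"turn": 0.12},
    {"dx": 30,"dy": 40,"turn": 0.12},
    {"dx": 30,"dy": 40,"turn": 0.12},
    {"dx": 30,"dy": 40,"turn": 0.12},
    {"dx": 30,"dy": 40,"turn": 0.12},
    {"dx": 30,"dy": 40,"turn": 0.12},
    {"dx": 20,"dy": 40,"turn": 0.12},
    {"dx": 20,"dy": 40,"turn": 0.12},
    {"dx": 10,"dy": 20,"turn": 0.1},
    {"turn": 0.05}
  ]
}}

```text
invalid input at $.series[0]: expected keys fingers, dx, dy, dz, turn
```

>>> {"op": "play_rows", "data": {
  "series": [
    {"fingers": -1,"dx": 30,"dy": 27,"dz": 0,"turn": 0.1},
    {"fingers": -1,"dx": 30,"dy": 27,"dz": 0,"turn": 0.12},
    {"fingers": -1,"dx": 30,"dy": 27,"dz": 0,"turn": 0.12},
    {"fingers": -1,"dx": 30,"dy": 27,"dz": 0,"turn": 0.12},
    {"fingers": -1,"dx": 30,"dy": 30,"dz": 0,"turn": 0.12},
    {"fingers": -1,"dx": 25,"dy": 33,"dz": 0,"turn": 0.12},
    {"fingers": -1,"dx": 25,"dy": 33,"dz": 0,"turn": 0.12},
    {"fingers": -1,"dx": 20,"dy": 35,"dz": 0,"turn": 0.12},
    {"fingers": -1,"dx": 20,"dy": 35,"dz": 0,"turn": 0.12},
    {"fingers": -1,"dx": 20,"dy": 35,"dz": 0,"turn": 0.12},
    {"fingers": -1,"dx": 20,"dy": 35,"dz": 0,"turn": 0.12},
    {"fingers": -1,"dx": 20,"dy": 35,"dz": 0,"turn": 0.05},
    {"fingers": -1,"dx": 15,"dy": 30,"dz": 0,"turn": 0},
    {"fingers": -1,"dx": 0,"dy": 20,"dz": 0,"turn": 0}
  ]
}}

```text
clock: 2.17
position: [0.4694, -0.119, 0.2432]
ee_rot: [0.003, 0.999, 0.047, 0.007]
contact_force: [0.1, 0.7, 0.3]
width: 0.0854
```

```bash
cat > st.py <<'E'
from h import *
s=get_state();w,x,y,z=s["ee_rot"]
print(round(s["clock"],2),"pos",np.round(s["position"]*1e3,1),"yaw",round(np.arctan2(2*(x*y+w*z),1-2*(y*y+z*z)),3),"F",np.round(s["contact_force"],1),"w",round(s["width"]*1e3,1),"q6",round(s["qpos"][5],2))
E
python3 st.py
```

```text
2.17 pos [ 469.4 -119.   243.2] yaw 0.094 F [0.1 0.7 0.3] w 85.4 q6 -0.49
```

>>> {"op": "play_rows", "data": {
  "series": [
    {"fingers": -1,"dx": -5,"dy": 0,"dz": -20,"turn": -0.05},
    {"fingers": -1,"dx": 0,"dy": 0,"dz": -30,"turn": 0},
    {"fingers": -1,"dx": 0,"dy": 0,"dz": -30,"turn": 0},
    {"fingers": -1,"dx": 0,"dy": 0,"dz": -30,"turn": 0},
    {"fingers": -1,"dx": 0,"dy": 0,"dz": -20,"turn": 0},
    {"fingers": -1,"dx": 0,"dy": 0,"dz": 0,"turn": 0}
  ]
}}

```text
clock: 2.67
position: [0.4674, -0.1118, 0.1127]
ee_rot: [0.004, 1.0, 0.027, 0.013]
contact_force: [-1.4, 0.3, -0.5]
width: 0.085
```

```bash
python3 st.py
python3 - <<'E'
from h import *
a=get_image("scene");b=get_image("top")
r=lambda i,x,y,w,h,s:cv2.resize(i["pixels"][y:y+h,x:x+w,::-1],None,fx=s,fy=s,interpolation=cv2.INTER_CUBIC)
cv2.imwrite('pics/s1.png',np.vstack([r(a,308,155,150,80,4),r(b,318,185,150,65,4)]))
E
```

```text
2.67 pos [ 467.4 -111.8  112.7] yaw 0.053 F [-1.4  0.3 -0.5] w 85.0 q6 -0.44
```

View pics/s1.png

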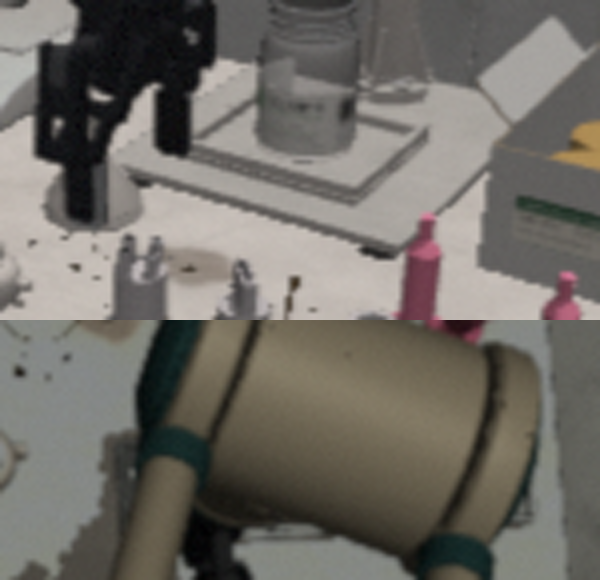

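The gripper hangs over the quad nozzle (jaw tips around 328,205 and 350,190 in the scene image, quad tubes around 343,217). It is clear of the nozzle. I'll centre it next.

>>> {"op": "play_rows", "data": {
  "series": [
    {"fingers": -1,"dx": -3,"dy": -7,"dz": 0,"turn": -0.01},
    {"fingers": -1,"dx": 0,"dy": 0,"dz": 0,"turn": 0},
    {"fingers": -1,"dx": 0,"dy": 0,"dz": -15,"turn": 0},
    {"fingers": -1,"dx": 0,"dy": 0,"dz": 0,"turn": 0}
  ]
}}

```text
clock: 3.1
position: [0.4713, -0.1233, 0.107]
ee_rot: [0.008, 1.0, 0.021, 0.022]
contact_force: [-0.4, 0.2, -0.9]
width: 0.0851
```

```bash
python3 st.py
```

```text
3.1 pos [ 471.3 -123.3  107. ] yaw 0.042 F [-0.4  0.2 -0.9] w 85.1 q6 -0.44
```

>>> {"op": "play_rows", "data": {
  "series": [
    {"fingers": -1,"dx": 0,"dy": 0,"dz": 0,"turn": 0},
    {"fingers": -1,"dx": 0,"dy": 0,"dz": 0,"turn": 0},
    {"fingers": -1,"dx": 0,"dy": 0,"dz": 0,"turn": 0},
    {"fingers": -1,"dx": 0,"dy": 0,"dz": 0,"turn": 0}
  ]
}}

```text
clock: 3.43
position: [0.474, -0.1251, 0.1116]
ee_rot: [0.01, 0.999, 0.02, 0.026]
contact_force: [-0.1, 0.5, -0.7]
width: 0.0858
```

```bash
python3 st.py;python3 st.py
```

```text
3.43 pos [ 474.  -125.1  111.6] yaw 0.041 F [-0.1  0.5 -0.7] w 85.8 q6 -0.44
3.43 pos [ 474.  -125.1  111.6] yaw 0.041 F [-0.1  0.5 -0.7] w 85.8 q6 -0.44
```

>>> {"op": "play_rows", "data": {
  "series": [
    {"fingers": -1,"dx": 0,"dy": 0,"dz": 0,"turn": 0}
  ]
}}

```text
clock: 3.52
position: [0.4743, -0.1252, 0.1122]
ee_rot: [0.01, 0.999, 0.02, 0.026]
contact_force: [-0.1, -0.7, -0.5]
width: 0.0854
```

>>> {"op": "play_rows", "data": {
  "series": [
    {"fingers": -1,"dx": 0,"dy": 0,"dz": 0,"turn": 0}
  ]
}}

```text
clock: 3.6
position: [0.4745, -0.1253, 0.1126]
ee_rot: [0.01, 0.999, 0.02, 0.027]
contact_force: [0.4, 0.3, 0.4]
width: 0.0854
```

>>> {"op": "play_rows", "data": {
  "series": [
    {"fingers": -1,"dx": 0,"dy": 0,"dz": -10,"turn": 0}
  ]
}}

```text
clock: 3.68
position: [0.4761, -0.1258, 0.1042]
ee_rot: [0.011, 0.999, 0.02, 0.029]
contact_force: [0.5, 0.3, -0.4]
width: 0.0854
```

>>> {"op": "play_rows", "data": {
  "series": [
    {"fingers": -1,"dx": 0,"dy": 0,"dz": 0,"turn": 0}
  ]
}}

```text
clock: 3.77
position: [0.475, -0.1253, 0.1031]
ee_rot: [0.01, 0.999, 0.02, 0.027]
contact_force: [-0.4, 0.4, 0.1]
width: 0.0853
```

>>> {"op": "play_rows", "data": {
  "series": [
    {"fingers": -1,"dx": 0,"dy": 0,"dz": 35,"turn": 0},
    {"fingers": -1,"dx": 0,"dy": 0,"dz": 35,"turn": 0},
    {"fingers": -1,"dx": 0,"dy": 0,"dz": 0,"turn": 0},
    {"fingers": -1,"dx": 0,"dy": 0,"dz": 0,"turn": 0},
    {"fingers": -1,"dx": 0,"dy": 0,"dz": 0,"turn": 0}
  ]
}}

```text
clock: 4.18
position: [0.4737, -0.1246, 0.1754]
ee_rot: [0.01, 0.999, 0.02, 0.025]
contact_force: [0.4, 0.6, 0.0]
width: 0.0854
```

>>> {"op": "play_rows", "data": {
  "series": [
    {"fingers": -1,"dx": -2,"dy": 2,"dz": -10,"turn": 0},
    {"fingers": -1,"dx": -2,"dy": 2,"dz": -10,"turn": 0},
    {"fingers": -1,"dx": -2,"dy": 2,"dz": -10,"turn": 0},
    {"fingers": -1,"dx": -2,"dy": 0,"dz": -10,"turn": 0},
    {"fingers": -1,"dx": 0,"dy": 0,"dz": -10,"turn": 0},
    {"fingers": -1,"dx": 0,"dy": 0,"dz": 0,"turn": 0},
    {"fingers": -1,"dx": 0,"dy": 0,"dz": 0,"turn": 0}
  ]
}}

```text
clock: 4.77
position: [0.4618, -0.1167, 0.1188]
ee_rot: [0.008, 1.0, 0.02, 0.022]
contact_force: [-0.2, -0.1, 0.2]
width: 0.0855
```

>>> {"op": "play_rows", "data": {
  "series": [
    {"fingers": -1,"dx": 0,"dy": -1,"dz": -10,"turn": 0},
    {"fingers": -1,"dx": 0,"dy": -1,"dz": -10,"turn": 0},
    {"fingers": -1,"dx": 0,"dy": 0,"dz": -10,"turn": 0},
    {"fingers": -1,"dx": 0,"dy": 0,"dz": -10,"turn": 0},
    {"fingers": -1,"dx": 0,"dy": 0,"dz": -10,"turn": 0},
    {"fingers": -1,"dx": 0,"dy": 0,"dz": -10,"turn": 0},
    {"fingers": -1,"dx": 0,"dy": 0,"dz": -8,"turn": 0},
    {"fingers": -1,"dx": 0,"dy": 0,"dz": 0,"turn": 0}
  ]
}}

```text
clock: 5.43
position: [0.4637, -0.1196, 0.0498]
ee_rot: [0.009, 0.999, 0.02, 0.023]
contact_force: [0.2, 0.5, -0.1]
width: 0.0857
```

```bash
python3 st.py
```

```text
5.43 pos [ 463.7 -119.6   49.8] yaw 0.041 F [ 0.2  0.5 -0.1] w 85.7 q6 -0.44
```

>>> {"op": "play_rows", "data": {
  "series": [
    {"fingers": -1,"dx": 0,"dy": 0,"dz": -8,"turn": 0},
    {"fingers": 0,"dx": 0,"dy": 0,"dz": 0,"turn": 0},
    {"fingers": 1,"dx": 0,"dy": 0,"dz": 0,"turn": 0},
    {"fingers": 1,"dx": 0,"dy": 0,"dz": 0,"turn": 0},
    {"fingers": 1,"dx": 0,"dy": 0,"dz": 0,"turn": 0},
    {"fingers": 1,"dx": 0,"dy": 0,"dz": 0,"turn": 0},
    {"fingers": 1,"dx": 0,"dy": 0,"dz": 0,"turn": 0},
    {"fingers": 1,"dx": 0,"dy": 0,"dz": 0,"turn": 0}
  ],
  "squeeze": 40
}}

```text
clock: 6.1
position: [0.4647, -0.1202, 0.0434]
ee_rot: [0.009, 0.999, 0.021, 0.024]
contact_force: [-0.0, -0.7, -1.6]
width: 0.0283
```

```bash
python3 st.py
python3 - <<'E'
from h import *
a=get_image("scene")
cv2.imwrite('pics/s2.png',cv2.resize(a["pixels"][170:300,300:460,::-1],None,fx=4,fy=4,interpolation=cv2.INTER_CUBIC))
E
```

```text
6.1 pos [ 464.7 -120.2   43.4] yaw 0.042 F [-0.  -0.7 -1.6] w 28.3 q6 -0.44
```

View pics/s2.png

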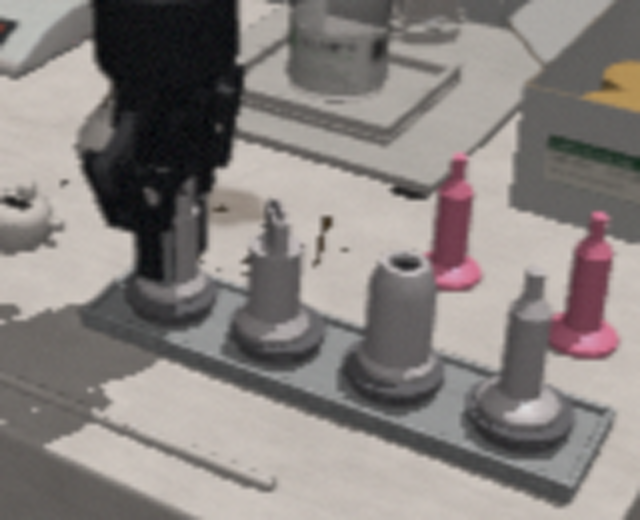

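The quad nozzle is held at its barrel (around 343,235 in the scene image), and the others stand undisturbed. Lifting.

>>> {"op": "play_rows", "data": {
  "series": [
    {"fingers": 1,"dx": 0,"dy": 0,"dz": 6,"turn": 0},
    {"fingers": 1,"dx": 0,"dy": 0,"dz": 12,"turn": 0},
    {"fingers": 1,"dx": 0,"dy": 0,"dz": 20,"turn": 0},
    {"fingers": 1,"dx": 0,"dy": 0,"dz": 20,"turn": 0},
    {"fingers": 1,"dx": 0,"dy": 0,"dz": 20,"turn": 0},
    {"fingers": 1,"dx": 0,"dy": 5,"dz": 10,"turn": 0},
    {"fingers": 1,"dx": 0,"dy": 15,"dz": 0,"turn": -0.02},
    {"fingers": 1,"dx": 0,"dy": 25,"dz": 0,"turn": -0.02},
    {"fingers": 1,"dx": 0,"dy": 25,"dz": 0,"turn": -0.02},
    {"fingers": 1,"dx": 0,"dy": 25,"dz": 0,"turn": -0.02},
    {"fingers": 1,"dx": 0,"dy": 25,"dz": 0,"turn": -0.02},
    {"fingers": 1,"dx": 0,"dy": 25,"dz": 0,"turn": -0.02},
    {"fingers": 1,"dx": 0,"dy": 25,"dz": 0,"turn": -0.02},
    {"fingers": 1,"dx": 0,"dy": 25,"dz": 0,"turn": -0.02},
    {"fingers": 1,"dx": 0,"dy": 20,"dz": 0,"turn": -0.02},
    {"fingers": 1,"dx": 0,"dy": 15,"dz": 0,"turn": -0.02},
    {"fingers": 1,"dx": 0,"dy": 5,"dz": 0,"turn": 0},
    {"fingers": 1,"dx": 0,"dy": 0,"dz": 0,"turn": 0},
    {"fingers": 1,"dx": 0,"dy": 0,"dz": 0,"turn": 0}
  ]
}}

```text
clock: 7.73
position: [0.4637, 0.1248, 0.1425]
ee_rot: [0.012, 0.996, -0.085, 0.027]
contact_force: [0.2, -0.2, -2.0]
width: 0.0287
```

```bash
python3 st.py
```

```text
7.73 pos [463.7 124.8 142.5] yaw -0.17 F [ 0.2 -0.2 -2. ] w 28.7 q6 0.34
```

>>> {"op": "play_rows", "data": {
  "series": [
    {"fingers": 1,"dx": 4,"dy": -6,"dz": -10,"turn": 0},
    {"fingers": 1,"dx": 4,"dy": -6,"dz": -15,"turn": 0},
    {"fingers": 1,"dx": 0,"dy": 0,"dz": -15,"turn": 0},
    {"fingers": 1,"dx": 0,"dy": 0,"dz": -10,"turn": 0},
    {"fingers": 1,"dx": 0,"dy": 0,"dz": -10,"turn": 0},
    {"fingers": 1,"dx": 0,"dy": 0,"dz": -10,"turn": 0},
    {"fingers": 1,"dx": 0,"dy": 0,"dz": 0,"turn": 0}
  ]
}}

```text
clock: 8.32
position: [0.4737, 0.1021, 0.0675]
ee_rot: [0.014, 0.996, -0.088, 0.028]
contact_force: [-0.6, -0.1, -0.7]
width: 0.0286
```

```bash
python3 st.py
```

```text
8.32 pos [473.7 102.1  67.5] yaw -0.176 F [-0.6 -0.1 -0.7] w 28.6 q6 0.31
```

>>> {"op": "play_rows", "data": {
  "series": [
    {"fingers": 1,"dx": -1,"dy": 4,"dz": 0,"turn": 0},
    {"fingers": 1,"dx": 0,"dy": 3,"dz": 0,"turn": 0},
    {"fingers": 1,"dx": 0,"dy": 0,"dz": 0,"turn": 0},
    {"fingers": 1,"dx": 0,"dy": 0,"dz": 0,"turn": 0}
  ]
}}

```text
clock: 8.65
position: [0.4732, 0.1065, 0.0671]
ee_rot: [0.015, 0.995, -0.09, 0.028]
contact_force: [0.2, 0.1, -1.4]
width: 0.0285
```

```bash
python3 st.py
```

```text
8.65 pos [473.2 106.5  67.1] yaw -0.179 F [ 0.2  0.1 -1.4] w 28.5 q6 0.32
```

>>> {"op": "play_rows", "data": {
  "series": [
    {"fingers": 1,"dx": -1,"dy": 4,"dz": -4,"turn": 0.01},
    {"fingers": 1,"dx": -1,"dy": 3,"dz": -4,"turn": 0},
    {"fingers": 1,"dx": 0,"dy": 0,"dz": -4,"turn": 0},
    {"fingers": 1,"dx": 0,"dy": 0,"dz": 0,"turn": 0}
  ]
}}

```text
clock: 8.98
position: [0.4723, 0.1147, 0.0557]
ee_rot: [0.014, 0.996, -0.084, 0.03]
contact_force: [0.7, -0.2, -1.8]
width: 0.0291
```

```bash
python3 st.py
python3 - <<'E'
from h import *
a=get_image("scene");b=get_image("top")
r=lambda i,x,y,w,h,s:cv2.resize(i["pixels"][y:y+h,x:x+w,::-1],None,fx=s,fy=s,interpolation=cv2.INTER_CUBIC)
cv2.imwrite('pics/s3.png',np.vstack([r(a,205,140,130,95,5),r(b,174,180,130,60,4.99999)]))
E
```

```text
8.98 pos [472.3 114.7  55.7] yaw -0.167 F [ 0.7 -0.2 -1.8] w 29.1 q6 0.33
```

View pics/s3.png

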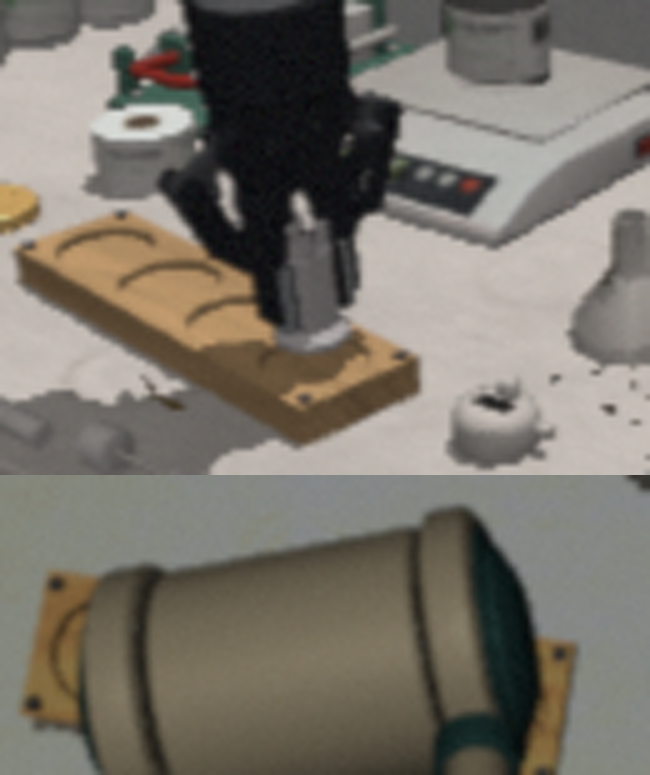

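The quad is over the rightmost seat, its flange at about (268,207) in the scene image, slightly tilted in the jaws. Lowering to contact.

>>> {"op": "play_rows", "data": {
  "series": [
    {"fingers": 1,"dx": -1,"dy": -2,"dz": -3,"turn": 0},
    {"fingers": 1,"dx": 0,"dy": 0,"dz": -3,"turn": 0},
    {"fingers": 1,"dx": 0,"dy": 0,"dz": 0,"turn": 0}
  ]
}}

```text
clock: 9.33
position: [0.4719, 0.1125, 0.0498]
ee_rot: [0.014, 0.996, -0.084, 0.031]
contact_force: [-0.6, -0.1, -0.8]
width: 0.0286
```

>>> {"op": "play_rows", "data": {
  "series": [
    {"fingers": 1,"dx": 0,"dy": 0,"dz": -2,"turn": 0},
    {"fingers": 1,"dx": 0,"dy": 0,"dz": 0,"turn": 0}
  ]
}}

```text
clock: 9.5
position: [0.4718, 0.1123, 0.0475]
ee_rot: [0.014, 0.996, -0.084, 0.03]
contact_force: [0.1, 0.8, -1.3]
width: 0.029
```

>>> {"op": "play_rows", "data": {
  "series": [
    {"fingers": 1,"dx": 0,"dy": 0,"dz": -2,"turn": 0},
    {"fingers": 1,"dx": 0,"dy": 0,"dz": 0,"turn": 0}
  ]
}}

```text
clock: 9.67
position: [0.4718, 0.1122, 0.0452]
ee_rot: [0.014, 0.996, -0.084, 0.03]
contact_force: [0.9, -0.2, -1.2]
width: 0.0286
```

>>> {"op": "play_rows", "data": {
  "series": [
    {"fingers": 1,"dx": 0,"dy": 0,"dz": -2,"turn": 0},
    {"fingers": 1,"dx": 0,"dy": 0,"dz": 0,"turn": 0}
  ]
}}

```text
clock: 9.83
position: [0.472, 0.1122, 0.0431]
ee_rot: [0.014, 0.996, -0.084, 0.031]
contact_force: [-0.2, -0.0, -0.8]
width: 0.0285
```

>>> {"op": "play_rows", "data": {
  "series": [
    {"fingers": 1,"dx": 0,"dy": 0,"dz": -2,"turn": 0},
    {"fingers": 1,"dx": 0,"dy": 0,"dz": 0,"turn": 0}
  ]
}}

```text
clock: 10.0
position: [0.472, 0.1122, 0.0409]
ee_rot: [0.014, 0.996, -0.084, 0.031]
contact_force: [-0.0, -0.5, -0.2]
width: 0.0289
```

>>> {"op": "play_rows", "data": {
  "series": [
    {"fingers": 1,"dx": 0,"dy": 0,"dz": -2,"turn": 0},
    {"fingers": 1,"dx": 0,"dy": 0,"dz": 0,"turn": 0}
  ]
}}

```text
clock: 10.17
position: [0.4724, 0.1123, 0.0392]
ee_rot: [0.014, 0.996, -0.084, 0.031]
contact_force: [-1.4, -0.1, -0.9]
width: 0.0286
```

>>> {"op": "play_rows", "data": {
  "series": [
    {"fingers": 1,"dx": 0,"dy": 0,"dz": -2,"turn": 0},
    {"fingers": 1,"dx": 0,"dy": 0,"dz": 0,"turn": 0}
  ]
}}

```text
clock: 10.33
position: [0.4726, 0.1123, 0.0395]
ee_rot: [0.014, 0.996, -0.084, 0.031]
contact_force: [0.3, 0.7, -1.5]
width: 0.0288
```

>>> {"op": "play_rows", "data": {
  "series": [
    {"fingers": 1,"dx": 0,"dy": 0,"dz": -4,"turn": 0}
  ]
}}

```text
clock: 10.42
position: [0.4735, 0.1123, 0.0385]
ee_rot: [0.014, 0.996, -0.084, 0.032]
contact_force: [-13.0, -0.8, 65.9]
width: 0.0288
```

```bash
python3 st.py
python3 - <<'E'
from h import *
a=get_image("scene")
cv2.imwrite('pics/s4.png',cv2.resize(a["pixels"][170:235,215:315,::-1],None,fx=7,fy=7,interpolation=cv2.INTER_CUBIC))
E
```

```text
10.42 pos [473.5 112.3  38.5] yaw -0.168 F [-13.   -0.8  65.9] w 28.8 q6 0.33
```

View pics/s4.png

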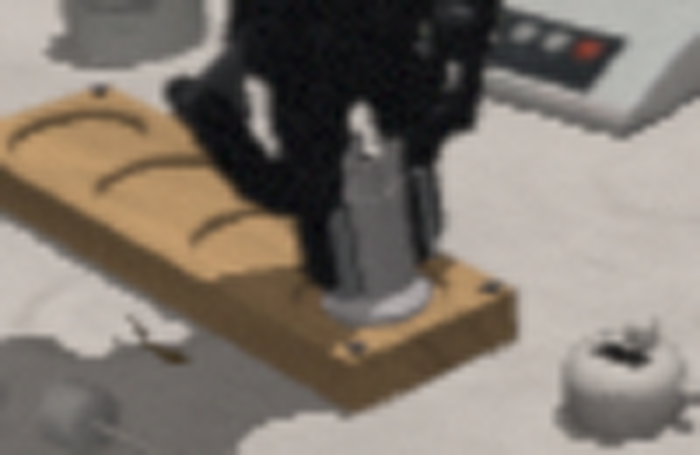

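Firm contact with the seat floor (TCP about 39 mm, 4 mm below grip height). Relieving the pressure and releasing.

>>> {"op": "play_rows", "data": {
  "series": [
    {"fingers": 1,"dx": 0,"dy": 0,"dz": 0.5,"turn": 0},
    {"fingers": 0.2,"dx": 0,"dy": 0,"dz": 0,"turn": 0},
    {"fingers": -1,"dx": 0,"dy": 0,"dz": 0,"turn": 0},
    {"fingers": -1,"dx": 0,"dy": 0,"dz": 0,"turn": 0},
    {"fingers": -1,"dx": 0,"dy": 0,"dz": 0,"turn": 0},
    {"fingers": -1,"dx": 0,"dy": 0,"dz": 0,"turn": 0},
    {"fingers": -1,"dx": 0,"dy": 0,"dz": 0,"turn": 0},
    {"fingers": -1,"dx": 0,"dy": 0,"dz": 10,"turn": 0},
    {"fingers": -1,"dx": 0,"dy": 0,"dz": 20,"turn": 0},
    {"fingers": -1,"dx": 0,"dy": 0,"dz": 30,"turn": 0},
    {"fingers": -1,"dx": 0,"dy": 0,"dz": 30,"turn": 0},
    {"fingers": -1,"dx": 0,"dy": 0,"dz": 20,"turn": 0}
  ]
}}

```text
clock: 11.47
position: [0.468, 0.1116, 0.1466]
ee_rot: [0.015, 0.996, -0.084, 0.025]
contact_force: [-0.3, 0.8, 0.5]
width: 0.0854
```

```bash
python3 st.py
python3 - <<'E'
from h import *
a=get_image("scene")
print([(round(m["p"],2),np.round(m["xy"])) for m in masks_of(a,"quad_center")], proj(a,(.4717,.112,.08)),proj(a,(.4717,.112,.016)))
cv2.imwrite('pics/s5.png',cv2.resize(a["pixels"][170:235,215:315,::-1],None,fx=7,fy=7,interpolation=cv2.INTER_CUBIC))
E
```

```text
11.47 pos [468.  111.6 146.6] yaw -0.167 F [-0.3  0.8  0.5] w 85.4 q6 0.31
[(0.86, array([267., 205.]))] [266.36668195 190.87397842] [268.28319605 213.30451693]
```

View pics/s5.png

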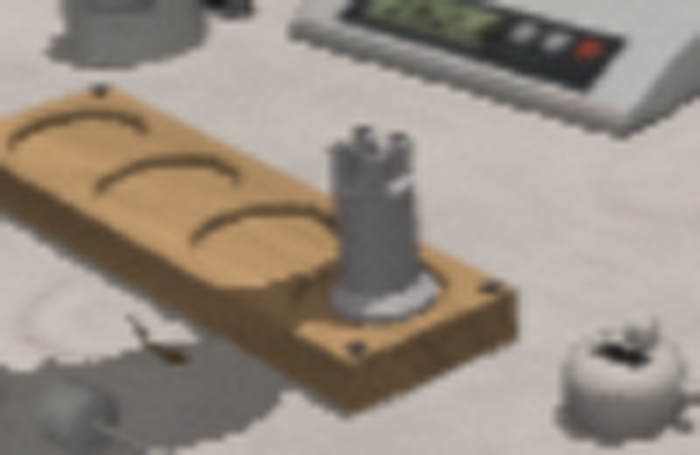

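Quad stands in the rightmost seat, flange at (270,213) against the predicted (268,213). On to slot.

>>> {"op": "play_rows", "data": {
  "series": [
    {"fingers": -1,"dx": 0,"dy": -10,"dz": 0,"turn": 0.02},
    {"fingers": -1,"dx": 0,"dy": -25,"dz": 0,"turn": 0.02},
    {"fingers": -1,"dx": 0,"dy": -30,"dz": 0,"turn": 0.02},
    {"fingers": -1,"dx": 0,"dy": -30,"dz": 0,"turn": 0.02},
    {"fingers": -1,"dx": 0,"dy": -30,"dz": 0,"turn": 0.02},
    {"fingers": -1,"dx": 0,"dy": -30,"dz": 0,"turn": 0.02},
    {"fingers": -1,"dx": 0,"dy": -30,"dz": 0,"turn": 0.02},
    {"fingers": -1,"dx": 0,"dy": -30,"dz": 0,"turn": 0.02},
    {"fingers": -1,"dx": 0,"dy": -30,"dz": 0,"turn": 0.02},
    {"fingers": -1,"dx": 0,"dy": -20,"dz": 0,"turn": 0.02},
    {"fingers": -1,"dx": 0,"dy": -10,"dz": 0,"turn": 0},
    {"fingers": -1,"dx": 0,"dy": -5,"dz": 0,"turn": 0},
    {"fingers": -1,"dx": 0,"dy": 0,"dz": 0,"turn": 0},
    {"fingers": -1,"dx": 0,"dy": 0,"dz": 0,"turn": 0},
    {"fingers": -1,"dx": 0,"dy": 0,"dz": 0,"turn": 0}
  ]
}}

```text
clock: 12.82
position: [0.4611, -0.1754, 0.1333]
ee_rot: [0.006, 1.0, 0.022, 0.019]
contact_force: [-0.2, -0.0, 0.0]
width: 0.0854
```

```bash
python3 st.py
```

```text
12.82 pos [ 461.1 -175.4  133.3] yaw 0.044 F [-0.2 -0.   0. ] w 85.4 q6 -0.56
```

>>> {"op": "play_rows", "data": {
  "series": [
    {"fingers": -1,"dx": 2,"dy": -4,"dz": -3,"turn": 0},
    {"fingers": -1,"dx": 2,"dy": -4,"dz": -5,"turn": 0},
    {"fingers": -1,"dx": 1,"dy": 0,"dz": -5,"turn": 0},
    {"fingers": -1,"dx": 0,"dy": 0,"dz": 0,"turn": 0},
    {"fingers": -1,"dx": 0,"dy": 0,"dz": 0,"turn": 0}
  ]
}}

```text
clock: 13.23
position: [0.4668, -0.18, 0.1188]
ee_rot: [0.006, 1.0, 0.024, 0.019]
contact_force: [-0.5, -0.9, -0.5]
width: 0.0854
```

```bash
python3 st.py
```

```text
13.23 pos [ 466.8 -180.   118.8] yaw 0.049 F [-0.5 -0.9 -0.5] w 85.4 q6 -0.57
```

Descend to TCP z ≈ 48 with dy −3.

>>> {"op": "play_rows", "data": {
  "series": [
    {"fingers": -1,"dx": 0,"dy": -2,"dz": -10,"turn": 0},
    {"fingers": -1,"dx": 0,"dy": -2,"dz": -10,"turn": 0},
    {"fingers": -1,"dx": 0,"dy": 0,"dz": -10,"turn": 0},
    {"fingers": -1,"dx": 0,"dy": 0,"dz": -10,"turn": 0},
    {"fingers": -1,"dx": 0,"dy": 0,"dz": -10,"turn": 0},
    {"fingers": -1,"dx": 0,"dy": 0,"dz": -10,"turn": 0},
    {"fingers": -1,"dx": 0,"dy": 0,"dz": -8,"turn": 0},
    {"fingers": -1,"dx": 0,"dy": 0,"dz": 0,"turn": 0},
    {"fingers": -1,"dx": 0,"dy": 0,"dz": 0,"turn": 0}
  ]
}}

```text
clock: 13.98
position: [0.4681, -0.1832, 0.0489]
ee_rot: [0.006, 0.999, 0.025, 0.02]
contact_force: [0.2, 0.3, -0.3]
width: 0.0857
```

```bash
python3 st.py
```

```text
13.98 pos [ 468.1 -183.2   48.9] yaw 0.051 F [ 0.2  0.3 -0.3] w 85.7 q6 -0.58
```

>>> {"op": "play_rows", "data": {
  "series": [
    {"fingers": -0.5,"dx": -2,"dy": 0,"dz": -2,"turn": 0},
    {"fingers": 0,"dx": 0,"dy": 0,"dz": 0,"turn": 0},
    {"fingers": 1,"dx": 0,"dy": 0,"dz": 0,"turn": 0},
    {"fingers": 1,"dx": 0,"dy": 0,"dz": 0,"turn": 0},
    {"fingers": 1,"dx": 0,"dy": 0,"dz": 0,"turn": 0},
    {"fingers": 1,"dx": 0,"dy": 0,"dz": 0,"turn": 0},
    {"fingers": 1,"dx": 0,"dy": 0,"dz": 0,"turn": 0},
    {"fingers": 1,"dx": 0,"dy": 0,"dz": 0,"turn": 0}
  ]
}}

```text
clock: 14.65
position: [0.4664, -0.1836, 0.0492]
ee_rot: [0.007, 0.999, 0.026, 0.021]
contact_force: [0.2, -0.3, -1.7]
width: 0.0263
```

>>> {"op": "play_rows", "data": {
  "series": [
    {"fingers": 1,"dx": 0,"dy": 0,"dz": 6,"turn": 0},
    {"fingers": 1,"dx": 0,"dy": 0,"dz": 12,"turn": 0},
    {"fingers": 1,"dx": 0,"dy": 0,"dz": 20,"turn": 0},
    {"fingers": 1,"dx": 0,"dy": 0,"dz": 20,"turn": 0},
    {"fingers": 1,"dx": 0,"dy": 0,"dz": 20,"turn": 0},
    {"fingers": 1,"dx": 0,"dy": 0,"dz": 20,"turn": 0},
    {"fingers": 1,"dx": 0,"dy": 5,"dz": 15,"turn": 0},
    {"fingers": 1,"dx": 0,"dy": 15,"dz": 5,"turn": 0},
    {"fingers": 1,"dx": 0,"dy": 25,"dz": 0,"turn": -0.02},
    {"fingers": 1,"dx": 0,"dy": 25,"dz": 0,"turn": -0.02},
    {"fingers": 1,"dx": 0,"dy": 25,"dz": 0,"turn": -0.02},
    {"fingers": 1,"dx": 0,"dy": 25,"dz": 0,"turn": -0.02},
    {"fingers": 1,"dx": 0,"dy": 25,"dz": 0,"turn": -0.02},
    {"fingers": 1,"dx": 0,"dy": 25,"dz": 0,"turn": -0.02},
    {"fingers": 1,"dx": 0,"dy": 25,"dz": 0,"turn": -0.02},
    {"fingers": 1,"dx": 0,"dy": 25,"dz": 0,"turn": -0.02},
    {"fingers": 1,"dx": 0,"dy": 25,"dz": 0,"turn": -0.02},
    {"fingers": 1,"dx": 0,"dy": 25,"dz": 0,"turn": -0.02},
    {"fingers": 1,"dx": 0,"dy": 25,"dz": 0,"turn": 0},
    {"fingers": 1,"dx": 0,"dy": 20,"dz": 0,"turn": 0}
  ]
}}

```text
clock: 16.32
position: [0.4639, 0.1422, 0.1788]
ee_rot: [0.01, 0.996, -0.085, 0.024]
contact_force: [0.2, -0.1, -2.3]
width: 0.0266
```

>>> {"op": "play_rows", "data": {
  "series": [
    {"fingers": 1,"dx": 0,"dy": 10,"dz": 0,"turn": 0},
    {"fingers": 1,"dx": 0,"dy": 5,"dz": 0,"turn": 0},
    {"fingers": 1,"dx": 0,"dy": 0,"dz": 0,"turn": 0},
    {"fingers": 1,"dx": 0,"dy": 0,"dz": 0,"turn": 0},
    {"fingers": 1,"dx": 0,"dy": 0,"dz": 0,"turn": 0}
  ]
}}

```text
clock: 16.73
position: [0.4632, 0.1602, 0.1793]
ee_rot: [0.01, 0.996, -0.082, 0.024]
contact_force: [0.8, -0.4, -2.1]
width: 0.0264
```

```bash
python3 st.py
```

```text
16.73 pos [463.2 160.2 179.3] yaw -0.164 F [ 0.8 -0.4 -2.1] w 26.4 q6 0.39
```

>>> {"op": "play_rows", "data": {
  "series": [
    {"fingers": 1,"dx": 5,"dy": 5,"dz": -5,"turn": 0},
    {"fingers": 1,"dx": 6,"dy": 6,"dz": -10,"turn": 0},
    {"fingers": 1,"dx": 4,"dy": 4,"dz": -15,"turn": 0},
    {"fingers": 1,"dx": 0,"dy": 0,"dz": -15,"turn": 0},
    {"fingers": 1,"dx": 0,"dy": 0,"dz": -15,"turn": 0},
    {"fingers": 1,"dx": 0,"dy": 0,"dz": -15,"turn": 0},
    {"fingers": 1,"dx": 0,"dy": 0,"dz": -15,"turn": 0},
    {"fingers": 1,"dx": 0,"dy": 0,"dz": -10,"turn": 0},
    {"fingers": 1,"dx": 0,"dy": 0,"dz": 0,"turn": 0},
    {"fingers": 1,"dx": 0,"dy": 0,"dz": 0,"turn": 0}
  ]
}}

```text
clock: 17.57
position: [0.4845, 0.1724, 0.0692]
ee_rot: [0.01, 0.996, -0.087, 0.024]
contact_force: [-0.3, 0.1, -1.9]
width: 0.0261
```

```bash
python3 st.py
```

```text
17.57 pos [484.5 172.4  69.2] yaw -0.174 F [-0.3  0.1 -1.9] w 26.1 q6 0.43
```

>>> {"op": "play_rows", "data": {
  "series": [
    {"fingers": 1,"dx": -1,"dy": 3,"dz": -5,"turn": 0.01},
    {"fingers": 1,"dx": -2,"dy": 3,"dz": -5,"turn": 0},
    {"fingers": 1,"dx": 0,"dy": 0,"dz": -4,"turn": 0},
    {"fingers": 1,"dx": 0,"dy": 0,"dz": -2,"turn": 0},
    {"fingers": 1,"dx": 0,"dy": 0,"dz": 0,"turn": 0},
    {"fingers": 1,"dx": 0,"dy": 0,"dz": 0,"turn": 0}
  ]
}}

```text
clock: 18.07
position: [0.4835, 0.1794, 0.0529]
ee_rot: [0.009, 0.996, -0.082, 0.026]
contact_force: [0.1, 0.1, -1.3]
width: 0.0266
```

```bash
python3 st.py
```

```text
18.07 pos [483.5 179.4  52.9] yaw -0.164 F [ 0.1  0.1 -1.3] w 26.6 q6 0.44
```

>>> {"op": "play_rows", "data": {
  "series": [
    {"fingers": 1,"dx": -1,"dy": -1,"dz": -3,"turn": 0},
    {"fingers": 1,"dx": 0,"dy": 0,"dz": -2.5,"turn": 0},
    {"fingers": 1,"dx": 0,"dy": 0,"dz": 0,"turn": 0}
  ]
}}

```text
clock: 18.32
position: [0.483, 0.1785, 0.0478]
ee_rot: [0.009, 0.996, -0.082, 0.027]
contact_force: [-0.7, 0.6, -1.6]
width: 0.0263
```

>>> {"op": "play_rows", "data": {
  "series": [
    {"fingers": 1,"dx": 0,"dy": 0,"dz": -1.5,"turn": 0}
  ]
}}

```text
clock: 18.4
position: [0.4832, 0.1785, 0.0465]
ee_rot: [0.009, 0.996, -0.082, 0.028]
contact_force: [-0.3, 0.3, -1.6]
width: 0.0262
```

>>> {"op": "play_rows", "data": {
  "series": [
    {"fingers": 1,"dx": 0,"dy": 0,"dz": -1.5,"turn": 0}
  ]
}}

```text
clock: 18.48
position: [0.4832, 0.1785, 0.045]
ee_rot: [0.009, 0.996, -0.082, 0.028]
contact_force: [-1.5, 0.5, 11.3]
width: 0.0265
```

Contact at the predicted height. Releasing and retreating.

>>> {"op": "play_rows", "data": {
  "series": [
    {"fingers": 0.3,"dx": 0,"dy": 0,"dz": 0,"turn": 0},
    {"fingers": -1,"dx": 0,"dy": 0,"dz": 0,"turn": 0},
    {"fingers": -1,"dx": 0,"dy": 0,"dz": 0,"turn": 0},
    {"fingers": -1,"dx": 0,"dy": 0,"dz": 0,"turn": 0},
    {"fingers": -1,"dx": 0,"dy": 0,"dz": 0,"turn": 0},
    {"fingers": -1,"dx": 0,"dy": 0,"dz": 0,"turn": 0},
    {"fingers": -1,"dx": 0,"dy": 0,"dz": 10,"turn": 0},
    {"fingers": -1,"dx": 0,"dy": 0,"dz": 20,"turn": 0},
    {"fingers": -1,"dx": 0,"dy": 0,"dz": 25,"turn": 0},
    {"fingers": -1,"dx": 0,"dy": 0,"dz": 25,"turn": 0},
    {"fingers": -1,"dx": 0,"dy": 0,"dz": 20,"turn": 0},
    {"fingers": -1,"dx": 0,"dy": 0,"dz": 5,"turn": 0}
  ]
}}

```text
clock: 19.48
position: [0.4814, 0.1779, 0.1523]
ee_rot: [0.01, 0.996, -0.082, 0.025]
contact_force: [1.2, 0.5, 0.7]
width: 0.0854
```

>>> {"op": "play_rows", "data": {
  "series": [
    {"fingers": -1,"dx": 0,"dy": -10,"dz": 0,"turn": 0.02},
    {"fingers": -1,"dx": 0,"dy": -25,"dz": 0,"turn": 0.02},
    {"fingers": -1,"dx": 0,"dy": -30,"dz": 0,"turn": 0.02},
    {"fingers": -1,"dx": 0,"dy": -30,"dz": 0,"turn": 0.02},
    {"fingers": -1,"dx": 0,"dy": -30,"dz": 0,"turn": 0.02},
    {"fingers": -1,"dx": 0,"dy": -30,"dz": 0,"turn": 0.02},
    {"fingers": -1,"dx": 0,"dy": -30,"dz": 0,"turn": 0.02},
    {"fingers": -1,"dx": 0,"dy": -30,"dz": 0,"turn": 0.02},
    {"fingers": -1,"dx": 0,"dy": -30,"dz": 0,"turn": 0.02},
    {"fingers": -1,"dx": 0,"dy": -30,"dz": 0,"turn": 0.02},
    {"fingers": -1,"dx": 0,"dy": -30,"dz": 0,"turn": 0},
    {"fingers": -1,"dx": 0,"dy": -30,"dz": 0,"turn": 0},
    {"fingers": -1,"dx": 0,"dy": -30,"dz": 0,"turn": 0},
    {"fingers": -1,"dx": 0,"dy": -30,"dz": 0,"turn": 0},
    {"fingers": -1,"dx": 0,"dy": -20,"dz": 0,"turn": 0},
    {"fingers": -1,"dx": 0,"dy": -10,"dz": 0,"turn": 0},
    {"fingers": -1,"dx": 0,"dy": 0,"dz": 0,"turn": 0},
    {"fingers": -1,"dx": 0,"dy": 0,"dz": 0,"turn": 0},
    {"fingers": -1,"dx": 0,"dy": 0,"dz": 0,"turn": 0}
  ]
}}

```text
clock: 21.07
position: [0.474, -0.2625, 0.1414]
ee_rot: [0.002, 0.999, 0.024, 0.022]
contact_force: [0.6, -0.6, -0.5]
width: 0.0854
```

```bash
python3 st.py
python3 - <<'E'
from h import *
a=get_image("scene");b=get_image("top")
r=lambda i,x,y,w,h,s:cv2.resize(i["pixels"][y:y+h,x:x+w,::-1],None,fx=s,fy=s,interpolation=cv2.INTER_CUBIC)
cv2.imwrite('pics/s6.png',np.vstack([r(a,205,165,120,65,5),r(b,174,192,120,50,5)]))
for y in((.4717,.112),(.4824,.1771)): print([((proj(a,(*y,z))-[205,165])*5).round() for z in(.08,.02)],((proj(b,(*y,.08))-[174,192])*5+[0,325]).round())
E
```

```text
21.07 pos [ 474.  -262.5  141.4] yaw 0.048 F [ 0.6 -0.6 -0.5] w 85.4 q6 -0.71
[array([307., 129.]), array([316., 235.])] [477. 485.]
[array([230.,  92.]), array([240., 194.])] [341. 466.]
```

View pics/s6.png

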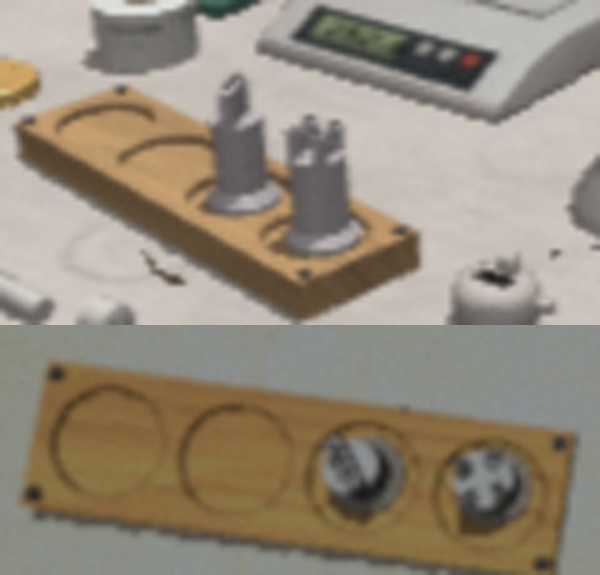

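Slot and quad stand upright inside their seats in both views (about 48,35 and 65,37 in the 5x scene crop scale; offsets a few mm). Next is stub.

>>> {"op": "play_rows", "data": {
  "series": [
    {"fingers": -1,"dx": -2,"dy": 4,"dz": -5,"turn": 0},
    {"fingers": -1,"dx": -2,"dy": 4,"dz": -10,"turn": 0},
    {"fingers": -1,"dx": 0,"dy": 0,"dz": -5,"turn": 0},
    {"fingers": -1,"dx": 0,"dy": 0,"dz": 0,"turn": 0},
    {"fingers": -1,"dx": 0,"dy": 0,"dz": 0,"turn": 0}
  ]
}}

```text
clock: 21.58
position: [0.4698, -0.2481, 0.1209]
ee_rot: [0.001, 0.999, 0.028, 0.023]
contact_force: [0.5, -0.6, 0.3]
width: 0.0856
```

```bash
python3 st.py
```

```text
21.58 pos [ 469.8 -248.1  120.9] yaw 0.055 F [ 0.5 -0.6  0.3] w 85.6 q6 -0.71
```

>>> {"op": "play_rows", "data": {
  "series": [
    {"fingers": -1,"dx": 0,"dy": -2,"dz": -10,"turn": -0.01},
    {"fingers": -1,"dx": 0,"dy": -2,"dz": -10,"turn": 0},
    {"fingers": -1,"dx": 0,"dy": 0,"dz": -10,"turn": 0},
    {"fingers": -1,"dx": 0,"dy": 0,"dz": -10,"turn": 0},
    {"fingers": -1,"dx": 0,"dy": 0,"dz": -10,"turn": 0},
    {"fingers": -1,"dx": 0,"dy": 0,"dz": -10,"turn": 0},
    {"fingers": -1,"dx": 0,"dy": 0,"dz": -10,"turn": 0},
    {"fingers": -1,"dx": 0,"dy": 0,"dz": -5,"turn": 0},
    {"fingers": -1,"dx": 0,"dy": 0,"dz": 0,"turn": 0},
    {"fingers": -1,"dx": 0,"dy": 0,"dz": 0,"turn": 0}
  ]
}}

```text
clock: 22.42
position: [0.4704, -0.2542, 0.0381]
ee_rot: [0.002, 0.999, 0.022, 0.023]
contact_force: [-0.4, 0.5, -0.2]
width: 0.0852
```

```bash
python3 st.py
```

```text
22.42 pos [ 470.4 -254.2   38.1] yaw 0.043 F [-0.4  0.5 -0.2] w 85.2 q6 -0.71
```

>>> {"op": "play_rows", "data": {
  "series": [
    {"fingers": -0.5,"dx": 0,"dy": 1,"dz": 4,"turn": 0},
    {"fingers": 0,"dx": 0,"dy": 0,"dz": 0,"turn": 0},
    {"fingers": 1,"dx": 0,"dy": 0,"dz": 0,"turn": 0},
    {"fingers": 1,"dx": 0,"dy": 0,"dz": 0,"turn": 0},
    {"fingers": 1,"dx": 0,"dy": 0,"dz": 0,"turn": 0},
    {"fingers": 1,"dx": 0,"dy": 0,"dz": 0,"turn": 0},
    {"fingers": 1,"dx": 0,"dy": 0,"dz": 0,"turn": 0},
    {"fingers": 1,"dx": 0,"dy": 0,"dz": 0,"turn": 0}
  ]
}}

```text
clock: 23.08
position: [0.4712, -0.254, 0.045]
ee_rot: [0.003, 0.999, 0.022, 0.025]
contact_force: [-0.3, 0.7, -2.5]
width: 0.0328
```

>>> {"op": "play_rows", "data": {
  "series": [
    {"fingers": 1,"dx": 0,"dy": 0,"dz": 6,"turn": 0},
    {"fingers": 1,"dx": 0,"dy": 0,"dz": 12,"turn": 0},
    {"fingers": 1,"dx": 0,"dy": 0,"dz": 20,"turn": 0},
    {"fingers": 1,"dx": 0,"dy": 0,"dz": 20,"turn": 0},
    {"fingers": 1,"dx": 0,"dy": 0,"dz": 20,"turn": 0},
    {"fingers": 1,"dx": 0,"dy": 0,"dz": 20,"turn": 0},
    {"fingers": 1,"dx": 0,"dy": 5,"dz": 20,"turn": 0},
    {"fingers": 1,"dx": 0,"dy": 15,"dz": 5,"turn": 0},
    {"fingers": 1,"dx": 0,"dy": 25,"dz": 0,"turn": -0.02},
    {"fingers": 1,"dx": 0,"dy": 30,"dz": 0,"turn": -0.02},
    {"fingers": 1,"dx": 0,"dy": 30,"dz": 0,"turn": -0.02},
    {"fingers": 1,"dx": 0,"dy": 30,"dz": 0,"turn": -0.02},
    {"fingers": 1,"dx": 0,"dy": 30,"dz": 0,"turn": -0.02},
    {"fingers": 1,"dx": 0,"dy": 30,"dz": 0,"turn": -0.02},
    {"fingers": 1,"dx": 0,"dy": 30,"dz": 0,"turn": -0.02},
    {"fingers": 1,"dx": 0,"dy": 30,"dz": 0,"turn": -0.02},
    {"fingers": 1,"dx": 0,"dy": 30,"dz": 0,"turn": -0.02},
    {"fingers": 1,"dx": 0,"dy": 30,"dz": 0,"turn": -0.02},
    {"fingers": 1,"dx": 0,"dy": 20,"dz": 0,"turn": 0},
    {"fingers": 1,"dx": 0,"dy": 10,"dz": 0,"turn": 0}
  ]
}}

```text
clock: 24.75
position: [0.4568, 0.1151, 0.168]
ee_rot: [0.002, 0.996, -0.087, 0.018]
contact_force: [-0.4, 0.2, -0.8]
width: 0.0332
```

```bash
python3 st.py
```

```text
24.75 pos [456.8 115.1 168. ] yaw -0.174 F [-0.4  0.2 -0.8] w 33.2 q6 0.29
```

>>> {"op": "play_rows", "data": {
  "series": [
    {"fingers": 1,"dx": 3,"dy": 15,"dz": 0,"turn": 0},
    {"fingers": 1,"dx": 6,"dy": 25,"dz": 0,"turn": 0},
    {"fingers": 1,"dx": 7,"dy": 25,"dz": 0,"turn": 0},
    {"fingers": 1,"dx": 6,"dy": 25,"dz": 0,"turn": 0},
    {"fingers": 1,"dx": 5,"dy": 20,"dz": 0,"turn": 0},
    {"fingers": 1,"dx": 2,"dy": 10,"dz": 0,"turn": 0},
    {"fingers": 1,"dx": 0,"dy": 0,"dz": 0,"turn": 0},
    {"fingers": 1,"dx": 0,"dy": 0,"dz": 0,"turn": 0},
    {"fingers": 1,"dx": 0,"dy": 0,"dz": 0,"turn": 0}
  ]
}}

```text
clock: 25.5
position: [0.4732, 0.2471, 0.1617]
ee_rot: [0.003, 0.997, -0.083, 0.01]
contact_force: [0.7, -0.6, -2.0]
width: 0.033
```

```bash
python3 st.py
```

```text
25.5 pos [473.2 247.1 161.7] yaw -0.165 F [ 0.7 -0.6 -2. ] w 33.0 q6 0.53
```

Target (491, 243).

>>> {"op": "play_rows", "data": {
  "series": [
    {"fingers": 1,"dx": 6,"dy": -2,"dz": -5,"turn": 0},
    {"fingers": 1,"dx": 6,"dy": -1,"dz": -10,"turn": 0},
    {"fingers": 1,"dx": 4,"dy": 0,"dz": -15,"turn": 0},
    {"fingers": 1,"dx": 0,"dy": 0,"dz": -15,"turn": 0},
    {"fingers": 1,"dx": 0,"dy": 0,"dz": -15,"turn": 0},
    {"fingers": 1,"dx": 0,"dy": 0,"dz": -15,"turn": 0},
    {"fingers": 1,"dx": 0,"dy": 0,"dz": -10,"turn": 0},
    {"fingers": 1,"dx": 0,"dy": 0,"dz": 0,"turn": 0},
    {"fingers": 1,"dx": 0,"dy": 0,"dz": 0,"turn": 0}
  ]
}}

```text
clock: 26.25
position: [0.4924, 0.2329, 0.0691]
ee_rot: [0.005, 0.996, -0.088, 0.01]
contact_force: [-0.5, -0.2, -1.8]
width: 0.033
```

```bash
python3 st.py
```

```text
26.25 pos [492.4 232.9  69.1] yaw -0.177 F [-0.5 -0.2 -1.8] w 33.0 q6 0.52
```

>>> {"op": "play_rows", "data": {
  "series": [
    {"fingers": 1,"dx": -1,"dy": 3,"dz": -3,"turn": 0.01},
    {"fingers": 1,"dx": 0,"dy": 4,"dz": -4,"turn": 0},
    {"fingers": 1,"dx": 0,"dy": 3,"dz": -4,"turn": 0},
    {"fingers": 1,"dx": 0,"dy": 0,"dz": -2,"turn": 0},
    {"fingers": 1,"dx": 0,"dy": 0,"dz": 0,"turn": 0},
    {"fingers": 1,"dx": 0,"dy": 0,"dz": 0,"turn": 0}
  ]
}}

```text
clock: 26.75
position: [0.4936, 0.2434, 0.0566]
ee_rot: [0.004, 0.996, -0.084, 0.012]
contact_force: [-0.7, -0.4, -1.6]
width: 0.0328
```

```bash
python3 st.py
```

```text
26.75 pos [493.6 243.4  56.6] yaw -0.168 F [-0.7 -0.4 -1.6] w 32.8 q6 0.53
```

>>> {"op": "play_rows", "data": {
  "series": [
    {"fingers": 1,"dx": -2,"dy": 0,"dz": -4,"turn": 0},
    {"fingers": 1,"dx": 0,"dy": 0,"dz": -4,"turn": 0},
    {"fingers": 1,"dx": 0,"dy": 0,"dz": -3,"turn": 0},
    {"fingers": 1,"dx": 0,"dy": 0,"dz": 0,"turn": 0}
  ]
}}

```text
clock: 27.08
position: [0.4916, 0.2438, 0.0454]
ee_rot: [0.004, 0.996, -0.083, 0.013]
contact_force: [0.9, -0.5, -1.9]
width: 0.0329
```

>>> {"op": "play_rows", "data": {
  "series": [
    {"fingers": 1,"dx": 0,"dy": 0,"dz": -1.5,"turn": 0}
  ]
}}

```text
clock: 27.17
position: [0.4917, 0.2439, 0.0439]
ee_rot: [0.004, 0.996, -0.083, 0.013]
contact_force: [0.5, 1.0, -2.6]
width: 0.033
```

>>> {"op": "play_rows", "data": {
  "series": [
    {"fingers": 1,"dx": 0,"dy": 0,"dz": -1.5,"turn": 0}
  ]
}}

```text
clock: 27.25
position: [0.4916, 0.2438, 0.0422]
ee_rot: [0.004, 0.996, -0.083, 0.013]
contact_force: [0.1, -1.3, -1.2]
width: 0.0333
```

>>> {"op": "play_rows", "data": {
  "series": [
    {"fingers": 1,"dx": 0,"dy": 0,"dz": -1.5,"turn": 0}
  ]
}}

```text
clock: 27.33
position: [0.4917, 0.2438, 0.0405]
ee_rot: [0.004, 0.996, -0.083, 0.013]
contact_force: [0.7, -0.1, -2.6]
width: 0.0329
```

>>> {"op": "play_rows", "data": {
  "series": [
    {"fingers": 1,"dx": 0,"dy": 0,"dz": -1,"turn": 0}
  ]
}}

```text
clock: 27.42
position: [0.4916, 0.2438, 0.0401]
ee_rot: [0.004, 0.996, -0.083, 0.013]
contact_force: [-3.4, -0.9, 12.2]
width: 0.0328
```

Contact. Release, retreat and go back for slim, with a picture to check.

>>> {"op": "play_rows", "data": {
  "series": [
    {"fingers": 0.3,"dx": 0,"dy": 0,"dz": 0,"turn": 0},
    {"fingers": -1,"dx": 0,"dy": 0,"dz": 0,"turn": 0},
    {"fingers": -1,"dx": 0,"dy": 0,"dz": 0,"turn": 0},
    {"fingers": -1,"dx": 0,"dy": 0,"dz": 0,"turn": 0},
    {"fingers": -1,"dx": 0,"dy": 0,"dz": 0,"turn": 0},
    {"fingers": -1,"dx": 0,"dy": 0,"dz": 0,"turn": 0},
    {"fingers": -1,"dx": 0,"dy": 0,"dz": 10,"turn": 0},
    {"fingers": -1,"dx": 0,"dy": 0,"dz": 20,"turn": 0},
    {"fingers": -1,"dx": 0,"dy": 0,"dz": 25,"turn": 0},
    {"fingers": -1,"dx": 0,"dy": 0,"dz": 25,"turn": 0},
    {"fingers": -1,"dx": 0,"dy": 0,"dz": 20,"turn": 0},
    {"fingers": -1,"dx": 0,"dy": 0,"dz": 10,"turn": 0}
  ]
}}

```text
clock: 28.42
position: [0.49, 0.243, 0.1552]
ee_rot: [0.005, 0.996, -0.084, 0.011]
contact_force: [0.3, -0.4, -0.4]
width: 0.0856
```

>>> {"op": "play_rows", "data": {
  "series": [
    {"fingers": -1,"dx": 0,"dy": -10,"dz": 0,"turn": 0.02},
    {"fingers": -1,"dx": 0,"dy": -25,"dz": 0,"turn": 0.02},
    {"fingers": -1,"dx": 0,"dy": -30,"dz": 0,"turn": 0.02},
    {"fingers": -1,"dx": 0,"dy": -35,"dz": 0,"turn": 0.02},
    {"fingers": -1,"dx": 0,"dy": -35,"dz": 0,"turn": 0.02},
    {"fingers": -1,"dx": 0,"dy": -35,"dz": 0,"turn": 0.02},
    {"fingers": -1,"dx": 0,"dy": -35,"dz": 0,"turn": 0.02},
    {"fingers": -1,"dx": 0,"dy": -35,"dz": 0,"turn": 0.02},
    {"fingers": -1,"dx": 0,"dy": -35,"dz": 0,"turn": 0.02},
    {"fingers": -1,"dx": 0,"dy": -35,"dz": 0,"turn": 0.02},
    {"fingers": -1,"dx": 0,"dy": -35,"dz": 0,"turn": 0},
    {"fingers": -1,"dx": 0,"dy": -35,"dz": 0,"turn": 0},
    {"fingers": -1,"dx": 0,"dy": -35,"dz": 0,"turn": 0},
    {"fingers": -1,"dx": 0,"dy": -35,"dz": 0,"turn": 0},
    {"fingers": -1,"dx": 0,"dy": -35,"dz": 0,"turn": 0},
    {"fingers": -1,"dx": 0,"dy": -30,"dz": 0,"turn": 0},
    {"fingers": -1,"dx": 0,"dy": -20,"dz": 0,"turn": 0},
    {"fingers": -1,"dx": 0,"dy": -10,"dz": 0,"turn": 0},
    {"fingers": -1,"dx": 0,"dy": 0,"dz": 0,"turn": 0},
    {"fingers": -1,"dx": 0,"dy": 0,"dz": 0,"turn": 0}
  ]
}}

```text
clock: 30.08
position: [0.4903, -0.3262, 0.1782]
ee_rot: [0.003, 0.999, 0.024, 0.027]
contact_force: [-0.3, 0.4, 0.5]
width: 0.0857
```

```bash
python3 st.py
python3 - <<'E'
from h import *
a=get_image("scene");b=get_image("top")
r=lambda i,x,y,w,h,s:cv2.resize(i["pixels"][y:y+h,x:x+w,::-1],None,fx=s,fy=s,interpolation=cv2.INTER_CUBIC)
cv2.imwrite('pics/s7.png',np.vstack([r(a,205,160,240,120,3),r(b,174,192,144,50,5)]))
E
```

```text
30.08 pos [ 490.3 -326.2  178.2] yaw 0.048 F [-0.3  0.4  0.5] w 85.7 q6 -0.79
```

View pics/s7.png

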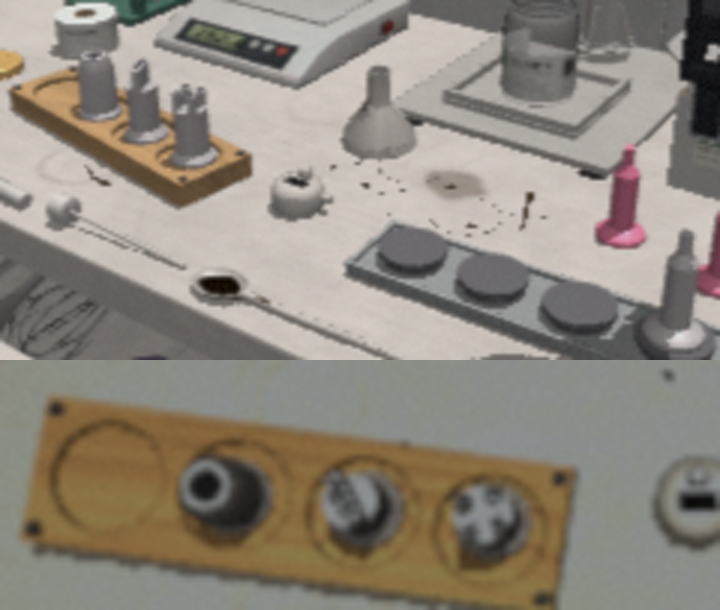

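Three nozzles stand in their seats and slim is still on the tray (about 432,268 in the scene image). Aligning over slim.

>>> {"op": "play_rows", "data": {
  "series": [
    {"fingers": -1,"dx": -5,"dy": 3,"dz": -5,"turn": 0},
    {"fingers": -1,"dx": -6,"dy": 4,"dz": -10,"turn": 0},
    {"fingers": -1,"dx": -5,"dy": 0,"dz": -15,"turn": 0},
    {"fingers": -1,"dx": 0,"dy": 0,"dz": -10,"turn": 0},
    {"fingers": -1,"dx": 0,"dy": 0,"dz": 0,"turn": 0},
    {"fingers": -1,"dx": 0,"dy": 0,"dz": 0,"turn": 0}
  ]
}}

```text
clock: 30.68
position: [0.4731, -0.308, 0.1369]
ee_rot: [0.001, 0.999, 0.029, 0.027]
contact_force: [0.4, -0.6, 0.8]
width: 0.0857
```

```bash
python3 st.py
```

```text
30.68 pos [ 473.1 -308.   136.9] yaw 0.059 F [ 0.4 -0.6  0.8] w 85.7 q6 -0.8
```

>>> {"op": "play_rows", "data": {
  "series": [
    {"fingers": -1,"dx": 0,"dy": -3,"dz": -3,"turn": -0.01},
    {"fingers": -1,"dx": -2,"dy": -4,"dz": -5,"turn": 0},
    {"fingers": -1,"dx": 0,"dy": -2,"dz": -5,"turn": 0},
    {"fingers": -1,"dx": 0,"dy": 0,"dz": 0,"turn": 0},
    {"fingers": -1,"dx": 0,"dy": 0,"dz": 0,"turn": 0}
  ]
}}

```text
clock: 31.1
position: [0.4727, -0.318, 0.1243]
ee_rot: [0.002, 0.999, 0.025, 0.028]
contact_force: [0.4, 0.2, -0.8]
width: 0.0854
```

```bash
python3 st.py
```

```text
31.1 pos [ 472.7 -318.   124.3] yaw 0.049 F [ 0.4  0.2 -0.8] w 85.4 q6 -0.81
```

>>> {"op": "play_rows", "data": {
  "series": [
    {"fingers": -1,"dx": 0,"dy": 0,"dz": -10,"turn": 0},
    {"fingers": -1,"dx": 0,"dy": 0,"dz": -10,"turn": 0},
    {"fingers": -1,"dx": 0,"dy": 0,"dz": -10,"turn": 0},
    {"fingers": -1,"dx": 0,"dy": 0,"dz": -10,"turn": 0},
    {"fingers": -1,"dx": 0,"dy": 0,"dz": -10,"turn": 0},
    {"fingers": -1,"dx": 0,"dy": 0,"dz": -10,"turn": 0},
    {"fingers": -1,"dx": 0,"dy": 0,"dz": -8,"turn": 0},
    {"fingers": -1,"dx": 0,"dy": 0,"dz": 0,"turn": 0},
    {"fingers": -1,"dx": 0,"dy": 0,"dz": 0,"turn": 0}
  ]
}}

```text
clock: 31.85
position: [0.4717, -0.3178, 0.048]
ee_rot: [0.001, 0.999, 0.024, 0.028]
contact_force: [0.7, -0.5, -0.3]
width: 0.0855
```

```bash
python3 st.py
```

```text
31.85 pos [ 471.7 -317.8   48. ] yaw 0.048 F [ 0.7 -0.5 -0.3] w 85.5 q6 -0.82
```

>>> {"op": "play_rows", "data": {
  "series": [
    {"fingers": -0.5,"dx": 0,"dy": 0,"dz": 1,"turn": 0},
    {"fingers": 0,"dx": 0,"dy": 0,"dz": 0,"turn": 0},
    {"fingers": 1,"dx": 0,"dy": 0,"dz": 0,"turn": 0},
    {"fingers": 1,"dx": 0,"dy": 0,"dz": 0,"turn": 0},
    {"fingers": 1,"dx": 0,"dy": 0,"dz": 0,"turn": 0},
    {"fingers": 1,"dx": 0,"dy": 0,"dz": 0,"turn": 0},
    {"fingers": 1,"dx": 0,"dy": 0,"dz": 0,"turn": 0},
    {"fingers": 1,"dx": 0,"dy": 0,"dz": 0,"turn": 0},
    {"fingers": 1,"dx": 0,"dy": 0,"dz": 0,"turn": 0}
  ]
}}

```text
clock: 32.6
position: [0.4718, -0.3186, 0.0518]
ee_rot: [0.003, 0.999, 0.024, 0.028]
contact_force: [-0.5, 0.4, -0.9]
width: 0.019
```

>>> {"op": "play_rows", "data": {
  "series": [
    {"fingers": 1,"dx": 0,"dy": 0,"dz": 6,"turn": 0},
    {"fingers": 1,"dx": 0,"dy": 0,"dz": 12,"turn": 0},
    {"fingers": 1,"dx": 0,"dy": 0,"dz": 20,"turn": 0},
    {"fingers": 1,"dx": 0,"dy": 0,"dz": 20,"turn": 0},
    {"fingers": 1,"dx": 0,"dy": 0,"dz": 20,"turn": 0},
    {"fingers": 1,"dx": 0,"dy": 0,"dz": 20,"turn": 0},
    {"fingers": 1,"dx": 0,"dy": 5,"dz": 20,"turn": 0},
    {"fingers": 1,"dx": 0,"dy": 15,"dz": 10,"turn": 0},
    {"fingers": 1,"dx": 0,"dy": 25,"dz": 0,"turn": -0.02},
    {"fingers": 1,"dx": 0,"dy": 30,"dz": 0,"turn": -0.02},
    {"fingers": 1,"dx": 0,"dy": 30,"dz": 0,"turn": -0.02},
    {"fingers": 1,"dx": 0,"dy": 30,"dz": 0,"turn": -0.02},
    {"fingers": 1,"dx": 0,"dy": 30,"dz": 0,"turn": -0.02},
    {"fingers": 1,"dx": 0,"dy": 30,"dz": 0,"turn": -0.02},
    {"fingers": 1,"dx": 0,"dy": 30,"dz": 0,"turn": -0.02},
    {"fingers": 1,"dx": 0,"dy": 30,"dz": 0,"turn": -0.02},
    {"fingers": 1,"dx": 0,"dy": 30,"dz": 0,"turn": -0.02},
    {"fingers": 1,"dx": 0,"dy": 30,"dz": 0,"turn": -0.02},
    {"fingers": 1,"dx": 0,"dy": 20,"dz": 0,"turn": 0},
    {"fingers": 1,"dx": 0,"dy": 10,"dz": 0,"turn": 0}
  ]
}}

```text
clock: 34.27
position: [0.4608, 0.0507, 0.1847]
ee_rot: [0.001, 0.996, -0.084, 0.026]
contact_force: [0.2, -0.3, -1.0]
width: 0.0191
```

```bash
python3 st.py
```

```text
34.27 pos [460.8  50.7 184.7] yaw -0.169 F [ 0.2 -0.3 -1. ] w 19.1 q6 0.13
```

>>> {"op": "play_rows", "data": {
  "series": [
    {"fingers": 1,"dx": 2,"dy": 15,"dz": 0,"turn": 0},
    {"fingers": 1,"dx": 4,"dy": 25,"dz": 0,"turn": 0},
    {"fingers": 1,"dx": 5,"dy": 30,"dz": 0,"turn": 0},
    {"fingers": 1,"dx": 5,"dy": 30,"dz": 0,"turn": 0},
    {"fingers": 1,"dx": 5,"dy": 30,"dz": 0,"turn": 0},
    {"fingers": 1,"dx": 5,"dy": 30,"dz": 0,"turn": 0},
    {"fingers": 1,"dx": 5,"dy": 30,"dz": 0,"turn": 0},
    {"fingers": 1,"dx": 5,"dy": 25,"dz": 0,"turn": 0},
    {"fingers": 1,"dx": 5,"dy": 15,"dz": 0,"turn": 0},
    {"fingers": 1,"dx": 3,"dy": 5,"dz": 0,"turn": 0},
    {"fingers": 1,"dx": 0,"dy": 0,"dz": 0,"turn": 0},
    {"fingers": 1,"dx": 0,"dy": 0,"dz": 0,"turn": 0},
    {"fingers": 1,"dx": 0,"dy": 0,"dz": 0,"turn": 0}
  ]
}}

```text
clock: 35.35
position: [0.488, 0.3064, 0.1807]
ee_rot: [0.001, 0.997, -0.08, 0.018]
contact_force: [0.1, 0.2, -1.8]
width: 0.0189
```

```bash
python3 st.py
```

```text
35.35 pos [488.  306.4 180.7] yaw -0.16 F [ 0.1  0.2 -1.8] w 18.9 q6 0.62
```

>>> {"op": "play_rows", "data": {
  "series": [
    {"fingers": 1,"dx": 4,"dy": 2,"dz": -5,"turn": 0},
    {"fingers": 1,"dx": 5,"dy": 2,"dz": -10,"turn": 0},
    {"fingers": 1,"dx": 3,"dy": 2,"dz": -15,"turn": 0},
    {"fingers": 1,"dx": 0,"dy": 2,"dz": -15,"turn": 0},
    {"fingers": 1,"dx": 0,"dy": 0,"dz": -15,"turn": 0},
    {"fingers": 1,"dx": 0,"dy": 0,"dz": -15,"turn": 0},
    {"fingers": 1,"dx": 0,"dy": 0,"dz": -10,"turn": 0},
    {"fingers": 1,"dx": 0,"dy": 0,"dz": -10,"turn": 0},
    {"fingers": 1,"dx": 0,"dy": 0,"dz": 0,"turn": 0},
    {"fingers": 1,"dx": 0,"dy": 0,"dz": 0,"turn": 0}
  ]
}}

```text
clock: 36.18
position: [0.5025, 0.3052, 0.0769]
ee_rot: [0.003, 0.996, -0.086, 0.018]
contact_force: [0.4, -0.8, -1.4]
width: 0.0191
```

```bash
python3 st.py
```

```text
36.18 pos [502.5 305.2  76.9] yaw -0.172 F [ 0.4 -0.8 -1.4] w 19.1 q6 0.63
```

Contact is expected near z ≈ 47.5.

>>> {"op": "play_rows", "data": {
  "series": [
    {"fingers": 1,"dx": 0,"dy": 1,"dz": -5,"turn": 0.01},
    {"fingers": 1,"dx": 0,"dy": 1,"dz": -6,"turn": 0},
    {"fingers": 1,"dx": 0,"dy": 0,"dz": -6,"turn": 0},
    {"fingers": 1,"dx": 0,"dy": 0,"dz": -4,"turn": 0},
    {"fingers": 1,"dx": 0,"dy": 0,"dz": 0,"turn": 0},
    {"fingers": 1,"dx": 0,"dy": 0,"dz": 0,"turn": 0}
  ]
}}

```text
clock: 36.68
position: [0.5043, 0.3069, 0.0552]
ee_rot: [0.002, 0.996, -0.081, 0.019]
contact_force: [0.7, 0.2, -2.1]
width: 0.0191
```

```bash
python3 st.py
```

```text
36.68 pos [504.3 306.9  55.2] yaw -0.163 F [ 0.7  0.2 -2.1] w 19.1 q6 0.62
```

>>> {"op": "play_rows", "data": {
  "series": [
    {"fingers": 1,"dx": -2,"dy": 0,"dz": -3,"turn": 0},
    {"fingers": 1,"dx": 0,"dy": 0,"dz": -2,"turn": 0},
    {"fingers": 1,"dx": 0,"dy": 0,"dz": 0,"turn": 0}
  ]
}}

```text
clock: 36.93
position: [0.5024, 0.3073, 0.0503]
ee_rot: [0.002, 0.996, -0.081, 0.02]
contact_force: [0.5, 0.7, -1.5]
width: 0.0185
```

>>> {"op": "play_rows", "data": {
  "series": [
    {"fingers": 1,"dx": 0,"dy": 0,"dz": -1.5,"turn": 0}
  ]
}}

```text
clock: 37.02
position: [0.5025, 0.3075, 0.0491]
ee_rot: [0.002, 0.997, -0.081, 0.02]
contact_force: [-0.1, -0.1, -1.2]
width: 0.0189
```

>>> {"op": "play_rows", "data": {
  "series": [
    {"fingers": 1,"dx": 0,"dy": 0,"dz": -1.5,"turn": 0}
  ]
}}

```text
clock: 37.1
position: [0.5026, 0.3075, 0.0476]
ee_rot: [0.002, 0.997, -0.081, 0.02]
contact_force: [0.3, -1.0, -1.4]
width: 0.0189
```

>>> {"op": "play_rows", "data": {
  "series": [
    {"fingers": 1,"dx": 0,"dy": 0,"dz": -1.5,"turn": 0}
  ]
}}

```text
clock: 37.18
position: [0.5028, 0.3077, 0.0469]
ee_rot: [0.002, 0.996, -0.081, 0.02]
contact_force: [-2.4, -2.0, 15.3]
width: 0.019
```

>>> {"op": "play_rows", "data": {
  "series": [
    {"fingers": 0.5,"dx": 0,"dy": 0,"dz": 0,"turn": 0},
    {"fingers": -1,"dx": 0,"dy": 0,"dz": 0,"turn": 0},
    {"fingers": -1,"dx": 0,"dy": 0,"dz": 0,"turn": 0},
    {"fingers": -1,"dx": 0,"dy": 0,"dz": 0,"turn": 0},
    {"fingers": -1,"dx": 0,"dy": 0,"dz": 0,"turn": 0},
    {"fingers": -1,"dx": 0,"dy": 0,"dz": 0,"turn": 0},
    {"fingers": -1,"dx": 0,"dy": 0,"dz": 10,"turn": 0},
    {"fingers": -1,"dx": 0,"dy": 0,"dz": 20,"turn": 0},
    {"fingers": -1,"dx": 0,"dy": 0,"dz": 25,"turn": 0},
    {"fingers": -1,"dx": 0,"dy": 0,"dz": 25,"turn": 0},
    {"fingers": -1,"dx": 0,"dy": 0,"dz": 25,"turn": 0},
    {"fingers": -1,"dx": 0,"dy": 0,"dz": 20,"turn": 0},
    {"fingers": -1,"dx": -5,"dy": -20,"dz": 0,"turn": 0},
    {"fingers": -1,"dx": -10,"dy": -30,"dz": 0,"turn": 0},
    {"fingers": -1,"dx": -10,"dy": -30,"dz": 0,"turn": 0},
    {"fingers": -1,"dx": -10,"dy": -30,"dz": 0,"turn": 0},
    {"fingers": -1,"dx": -10,"dy": -30,"dz": 0,"turn": 0},
    {"fingers": -1,"dx": 0,"dy": -30,"dz": 0,"turn": 0},
    {"fingers": -1,"dx": 0,"dy": -30,"dz": 0,"turn": 0},
    {"fingers": -1,"dx": 0,"dy": -30,"dz": 0,"turn": 0}
  ]
}}

```text
clock: 38.85
position: [0.4562, 0.076, 0.1891]
ee_rot: [-0.002, 0.997, -0.075, 0.028]
contact_force: [0.7, -0.3, 0.1]
width: 0.085
```

>>> {"op": "play_rows", "data": {
  "series": [
    {"fingers": -1,"dx": 0,"dy": -30,"dz": 0,"turn": 0},
    {"fingers": -1,"dx": 0,"dy": -30,"dz": 0,"turn": 0},
    {"fingers": -1,"dx": 0,"dy": -30,"dz": 0,"turn": 0},
    {"fingers": -1,"dx": 0,"dy": -30,"dz": 0,"turn": 0},
    {"fingers": -1,"dx": 0,"dy": -30,"dz": 0,"turn": 0},
    {"fingers": -1,"dx": 0,"dy": -30,"dz": 0,"turn": 0},
    {"fingers": -1,"dx": 0,"dy": -20,"dz": 0,"turn": 0},
    {"fingers": -1,"dx": 0,"dy": -10,"dz": 0,"turn": 0},
    {"fingers": -1,"dx": 0,"dy": 0,"dz": 0,"turn": 0},
    {"fingers": -1,"dx": 0,"dy": 0,"dz": 0,"turn": 0},
    {"fingers": -1,"dx": 0,"dy": 0,"dz": 0,"turn": 0}
  ]
}}

```text
clock: 39.77
position: [0.4543, -0.1489, 0.1979]
ee_rot: [-0.001, 0.996, -0.079, 0.034]
contact_force: [-0.6, 0.2, 0.1]
width: 0.0856
```

```bash
python3 st.py
python3 - <<'E'
from h import *
a=get_image("scene");b=get_image("top")
r=lambda i,x,y,w,h,s:cv2.resize(i["pixels"][y:y+h,x:x+w,::-1],None,fx=s,fy=s,interpolation=cv2.INTER_CUBIC)
cv2.imwrite('pics/s8.png',np.vstack([r(a,200,155,120,70,5),r(b,174,192,120,50,5)]))
for n,y,t in(("quad",(.4717,.112),64),("slot",(.4824,.1771),70),("stub",(.493,.2423),60),("slim",(.5037,.3074),78)):
    print(n,"expect foot/mouth scene",[((proj(a,(*y,z))-[200,155])*5).round() for z in(.019,.016+t/1e3)],"top",[((proj(b,(*y,z))-[174,192])*5+[0,350]).round() for z in(.019,.016+t/1e3)])
E
```

```text
39.77 pos [ 454.3 -148.9  197.9] yaw -0.158 F [-0.6  0.2  0.1] w 85.6 q6 -0.34
quad expect foot/mouth scene [array([341., 286.]), array([332., 179.])] top [array([490., 519.]), array([477., 510.])]
slot expect foot/mouth scene [array([266., 246.]), array([254., 132.])] top [array([363., 501.]), array([339., 490.])]
stub expect foot/mouth scene [array([196., 209.]), array([185., 115.])] top [array([236., 483.]), array([207., 473.])]
slim expect foot/mouth scene [array([132., 175.]), array([116.,  55.])] top [array([108., 465.]), array([ 59., 449.])]
```

View pics/s8.png

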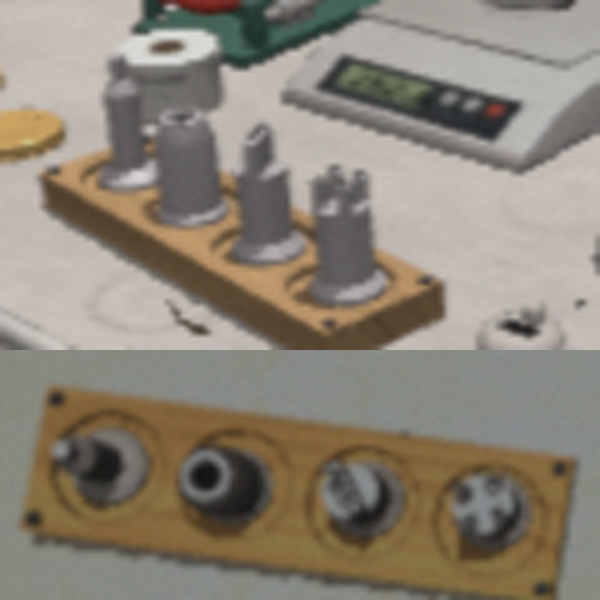

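All four stand upright within about 5 mm of their seat centres in both views, and the gripper is open and clear. Handing in.

```bash
python3 -c "
from rig import *
print(sign_off())"
```

```text
the job is handed in; nothing more can be done
None
```

I moved all four nozzles from the tray to the rack in reverse order and handed the job in at about 40 s of the 99 s. Left to right on the tray they stood quad, slot, stub, slim. In the rack they now stand slim, stub, slot, quad.

- **Final position:** In the last scene and top images all four stand upright in their seats. Their tips lie within about 2 px (about 5 mm) of where centred nozzles should appear. Quad is the furthest off, about 5 mm to the right.
- **Seating:** Each nozzle was lowered until the wrist force rose. Contact came 4 to 5 mm below the grip height, which fits the foot resting on the seat floor rather than on the rim.
- **Release:** The gripper was open (85 mm) and at rest about 0.2 m up, well clear of the rack.

- **Hard contact on quad:** Its last lowering step pressed to about 66 N on the wrist before I released it. That is under the 120 N limit, and the others touched down at 11 to 15 N. The force went through the held nozzle, so I don't expect the 40 N limit on the arm and gripper body to apply, but I could not check that.
- **Tool tilt:** The tool gathered a tilt of about 0.05 rad during the moves. The nozzles straightened once released. I judged their final tilt only by eye.
- **Tray height:** My first heights were about 7 mm low, because the tray floor is raised. I corrected for this from the first placement onward.

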